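Make up the sake set and the teacup pair

ROBOT

A 6-joint arm with a two-finger parallel gripper is mounted at the origin on the work surface. World frame = base frame: x ahead of the robot, y to its left, z up, the work surface at z = 0. Lengths are in m, angles in degrees, forces in N, time in s.
With the tool pointing down it reaches from about 0.4 to 0.825 m from the base axis. Payload 7 kg.
Tool frame: the origin (TCP) lies midway between the tips of the shut fingers; the grasp point (between the pads) lies 19 mm behind it (r.hold_point_z is the distance from the TCP to the grasp point, in m); x points along the fingers, y is the direction in which the jaws open and shut, and the axes are right-handed (so a half turn about x gives the same grasp; the last joint's range is limited). The gripper opens to 88 mm and grips with 3 to 60 N. Pads are 19 mm wide; open, the fingers measure 130 mm over their backs; the gripper's body (78 mm by 193 mm) begins 47 mm behind the grasp point.
Start: joints at [16.507, 20.546, 0.682, 0, -70.136, -16.507], TCP at [0.675, -0, 0.227] pointing down, gripper open.
Joint ranges: [-176.03, 176.03], [-82.01, 121.73], [-58.28, 71.71], [-173.87, 95.51], [-174.79, -0.11], [-173.66, 173.66]. Speed limits (degrees/s): [136.94, 136.94, 172.46, 180, 180, 180].

INTERFACE

Orientations are given as [roll, pitch, yaw] about the fixed x, y, z axes, in that order (R = Rz(yaw) Ry(pitch) Rx(roll)).
In Python, from plant import r, viewer, order gives the robot as it stands. The module is installed in compiled form; this text tells all that it offers.
- The arm moves only by the shell command python3 -m creep 'ROWS' [FORCE]. ROWS is JSON, a list of rows, each an object of numbers: "ax", "ay", "az": the turn, a rotation vector about the tool's x, y, z in degrees; "tx", "ty", "tz": the shift along the tool's x, y, z in m; "fingers": the finger opening in m, from 0 to 0.0876. A call has 1 to 5 rows; each row is the pose to reach, as a shift and turn from the pose commanded when the call began, along the tool's axes at that moment; what a row does not reach only later rows make up. A row lasts 1/10 s, in which the tool goes at most 50 mm and 8.59 degrees, less where a joint would pass 70% of its speed; a pose out of reach is approached as far as the arm can. A call with a gripper value outside its range is refused whole. The fingers move at their own pace and stop on an object; FORCE is the grip in N (left out, the last holds). Time passes only in rows, so rows that repeat a pose let the fingers close. It gives the time, the measured TCP pose, the force and the opening at its end, in the units of the state.
- r.get_state(): the state, without advancing time (a new reading comes with each control period).
- viewer.capture(name): name is "scene" or "side" or "wrist"; returns a dict with "pixels" (400x640x3 uint8, blue, green, red), "depth" (400x640 float32, m along the optical axis (not along the pixel's ray), 0 where there is no reading), "fx", "fy", "cx", "cy" (pixels), "k1" (the pictures are not rectified: a ray, as slopes to the right and down, at radius r is drawn at 1 + k1 r^2 times it, then the intrinsics apply), "rvec" (rotation vector, rad) and "tvec" (3), from world to camera coordinates, as OpenCV has them; the wrist camera has in their place "T_tool_cam" (4x4, takes a point from camera to tool coordinates, whose origin is the TCP and whose axes are the tool frame's). Camera axes: x right, y down, z forward; pixel columns grow to the right and rows downward; lengths in m; the calibration is good to about 2 mm. A picture is of the moment at which its call begins: read the wrist's pose just before it.
- order.close_job(): hands the job in, once; it reports no verdict.
The state is a dict: "time_s": time; "joints": joint angles; "qd": joint speeds; "joint_torque": joint torques, N m; "tcp_pos": TCP position; "eef_rot": TCP orientation; "contact_force": force on the tool from outside, world axes, zero at the start; "moment": the same for the moment, N m; "gripper_width": finger opening in m.
Only numpy, scipy, OpenCV 4.12 (cv2) and the standard library are available. Lean on these libraries where they do the work, as an engineer would, in place of code of your own. Each camera call takes 0.05 s, during which the arm holds its last target.

TASK

Make up two gift sets from the finished ware: in the three-compartment box base put the brown flask in the middle and the black and the white sake cup in the end compartments, one in each, either way round; in the two-compartment base put the larger, blue teacup in the wider compartment and the smaller, red one in the narrower. Stand every piece upright on the floor of its compartment, setting it down gently, not dropping it, and knock nothing over. Leave the green cup, the brush pot and the mallet where they are.

Things in the scene. Friction and masses are not known exactly. Their poses are not given: they have to be found in the camera images.
- flask: Brown glazed sake flask, darker band low on its belly, round, 131 mm tall; belly 72 mm across, foot 52 mm; straight neck 27 mm across from 90 to 124 mm height, lip 33 mm across on top. Mouth closed, about 280 g. Stands upright on the ware board; hold it by the neck. Origin: centre of its underside, z up.
- black_cup: Black, small (sake) stoneware cup, round, no handle, 54 mm tall, 54 mm across the rim and upper third, foot 38 mm across; hollow, wall 4.5 mm, about 90 g. Upright on the 18 mm thick ware board, mouth up. Origin: centre of the foot's underside, z up.
- white_cup: Creamy white, small (sake) stoneware cup, round, no handle, 54 mm tall, 54 mm across the rim and upper third, foot 38 mm across; hollow, wall 4.5 mm, about 90 g. Upright on the 18 mm thick ware board, mouth up. Origin: centre of the foot's underside, z up.
- blue_cup: Blue, larger (tea) stoneware cup, round, no handle, 88 mm tall, 66 mm across the rim and upper third, foot 46 mm across; hollow, wall 4.5 mm, about 200 g. Upright on the 18 mm thick ware board, mouth up. Origin: centre of the foot's underside, z up.
- red_cup: Rust-red, smaller (tea) stoneware cup, round, no handle, 74 mm tall, 58 mm across the rim and upper third, foot 41 mm across; hollow, wall 4.5 mm, about 150 g. Upright on the 18 mm thick ware board, mouth up. Origin: centre of the foot's underside, z up.
- green_cup: Pale green, small (sake) stoneware cup, round, no handle, 54 mm tall, 54 mm across the rim and upper third, foot 38 mm across; hollow, wall 4.5 mm, about 90 g. Upright on the 18 mm thick ware board, mouth up. Origin: centre of the foot's underside, z up. Belongs to neither set. The six pieces stand in two rows along x, at least 90 mm between centres in a row, 125 mm between rows.
- sake_box: Fixed shallow tray of pale wood, open on top: THREE compartments in a row along its x. Origin: centre of its underside, on the table. 288 (x) by 118 mm; floor 8 mm above the table; walls, partitions 5 mm thick, tops 28 mm above the table. Middle compartment 96 x 96 mm at x = 0, for the flask; end ones 80 (x) by 96 mm, centred at x = -93 and +93 mm, for the sake cups; all at y = 0.
- pair_box: Fixed shallow tray of pale wood, open on top: TWO compartments along its x. Origin: centre of its underside, on the table. 191 (x) by 112 mm; floor 8 mm above the table; walls, partition 5 mm thick, tops 28 mm above the table. Wider compartment 90 x 90 mm centred at x = -39.5 mm (end nearer the robot); narrower 74 (x) by 90 mm at x = +47.5 mm; both at y = 0.
- brush_pot: Grey stoneware pot, 76 mm across and 82 mm tall, brushes and sticks standing in it up to 180 mm; loose bystander beyond one of the boxes. Origin: centre of its underside.
- mallet: Wooden mallet lying on the table: head 48 mm thick and 85 mm long, handle 160 mm; loose bystander beyond one of the boxes. Origin: on the table under the centre of the head; handle towards its -x.

How it is judged:
By the outcome, as a careful person would: the job done as asked, in the order asked, and still so for the second after the job is handed in, with the robot touching nothing.
It also fails if it takes over 134 s, if anything falls off the work surface, if the arm or the gripper's body presses on something with over 40 N, if the wrist force passes 120 N, or if a joint passes its speed limit or range.

## Working session

There is one attempt and no reset: what is moved stays moved. The work goes in short steps, Python scripts to look and compute and a shell command to move; the robot and the scene stay as the last step left them, time stands still between calls to the robot, and variables do not carry over. Pictures are saved under pics/ and viewed, and the job is handed in when it is done.

```bash
mkdir -p pics; ls
cat > h.py <<'E'
import numpy as np, cv2
from scipy.spatial.transform import Rotation as R
from plant import r, viewer, order
def cap(name, fn=None):
    s=r.get_state(); c=viewer.capture(name)
    if name=='wrist':
        Tt=np.eye(4); Tt[:3,:3]=R.from_euler('xyz',s['eef_rot'],degrees=True).as_matrix(); Tt[:3,3]=s['tcp_pos']
        c['T']=Tt@np.array(c['T_tool_cam'])
    else:
        M=np.eye(4); M[:3,:3]=cv2.Rodrigues(np.array(c['rvec'],float))[0]; M[:3,3]=np.ravel(c['tvec'])
        c['T']=np.linalg.inv(M)
    if fn: cv2.imwrite('pics/'+fn,c['pixels'])
    return c
def slopes(c,uv):
    uv=np.atleast_2d(np.array(uv,float)); d=np.stack([(uv[:,0]-c['cx'])/c['fx'],(uv[:,1]-c['cy'])/c['fy']],1)
    p=d.copy()
    for _ in range(20): p=d/(1+c['k1']*(p**2).sum(1,keepdims=True))
    return p
def plane(c,uv,z):
    p=slopes(c,uv); d=np.c_[p,np.ones(len(p))]@c['T'][:3,:3].T; o=c['T'][:3,3]
    return o+d*((z-o[2])/d[:,2])[:,None]
def pts(c,uv):
    uv=np.atleast_2d(uv).astype(int); p=slopes(c,uv); z=c['depth'][uv[:,1],uv[:,0]]
    return (np.c_[p,np.ones(len(p))]*z[:,None])@c['T'][:3,:3].T+c['T'][:3,3]
def cloud(c):
    v,u=np.mgrid[0:400,0:640]; P=pts(c,np.c_[u.ravel(),v.ravel()]); P[c['depth'].ravel()==0]=np.nan
    return P.reshape(400,640,3)
E
python3 - <<'E'
from h import *
print(r.get_state(), r.hold_point_z)
for n in ['scene','side','wrist']:
    c=cap(n,n+'0.png'); print(n,c['T'].round(3).tolist(),c['fx'],c['k1'],(c['depth']>0).mean())
    np.savez('/tmp/'+n+'0.npz',**c)
E
```

```text
pics
{'time_s': 0.0, 'joints': array([ 1.65074040e+01,  2.05901054e+01,  6.34566550e-01, -1.90449361e-02,
       -7.01351918e+01, -1.65053047e+01]), 'qd': array([-0.00638624,  0.03771851,  0.00639735,  0.05592288, -0.00057644,
       -0.00488927]), 'joint_torque': array([-8.00930356e-04, -5.82726967e+01,  2.93058443e+01,  6.99745238e+00,
        6.93249181e-03, -2.06530804e-04]), 'tcp_pos': array([ 6.74523395e-01, -2.42379317e-05,  2.25647093e-01]), 'eef_rot': array([  95.34415182,   89.90751916, -174.66023461]), 'contact_force': array([-1.16065249, -0.18530713,  0.827469  ]), 'moment': array([-0.02898   ,  0.03293237,  0.0078912 ]), 'gripper_width': 0.08741644116363029} 0.0188
scene [[0.86, 0.279, -0.427, 1.012], [0.509, -0.503, 0.699, -0.688], [-0.02, -0.818, -0.574, 0.614], [0.0, 0.0, 0.0, 1.0]] 400.4092018546813 0.028168736460455708 0.99571875
side [[0.976, -0.132, 0.171, 0.436], [-0.216, -0.627, 0.749, -0.695], [0.008, -0.768, -0.64, 0.625], [0.0, 0.0, 0.0, 1.0]] 408.37048973653356 0.01998957535073425 0.99606640625
wrist [[-1.0, -0.0, -0.002, 0.675], [-0.001, 0.953, 0.302, -0.084], [0.002, 0.302, -0.953, 0.385], [0.0, 0.0, 0.0, 1.0]] 334.2175370228467 -0.0035881349397866094 0.99615234375
```

View pics/scene0.png

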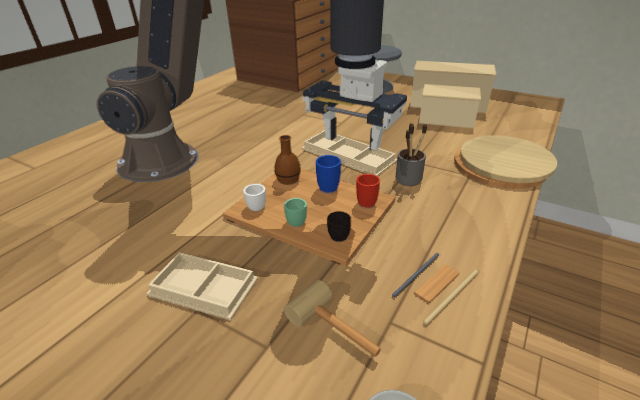

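View pics/side0.png

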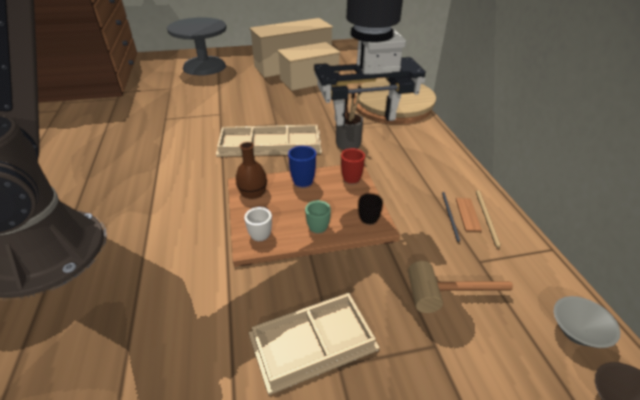

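View pics/wrist0.png

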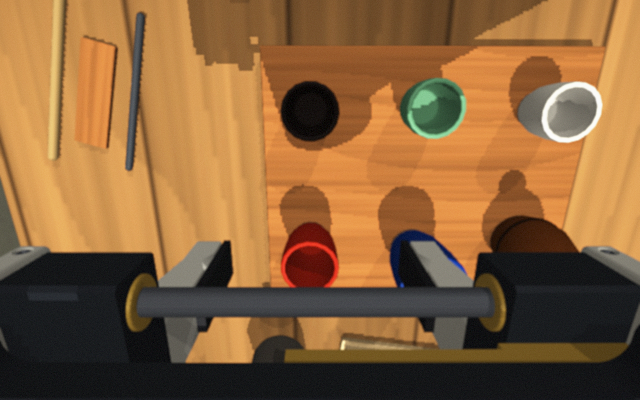

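The scene view shows the sake box behind the ware board, around (350,152), and the pair box at (203,285). White, green and black are in the front row at (255,198), (295,212) and (339,226). Flask, blue and red are in the back row at (287,165), (328,174) and (367,190). The brush pot is at (410,165), beyond the sake box, and the mallet at (320,305), beyond the pair box. The side and wrist views agree.

```bash
cat > meas.py <<'E'
from h import *
import sys
def load(n,k='0'): return dict(np.load(f'/tmp/{n}{k}.npz'))
def circ(P):
    A=np.c_[2*P[:,:2],np.ones(len(P))]; s=np.linalg.lstsq(A,(P[:,:2]**2).sum(1),rcond=None)[0]
    return s[0],s[1],np.sqrt(s[2]+s[0]**2+s[1]**2)
def masks(c):
    h=cv2.cvtColor(c['pixels'],cv2.COLOR_BGR2HSV).astype(int); H,S,V=h[...,0],h[...,1],h[...,2]
    return dict(blue=(H>105)&(H<130)&(S>150)&(V>40),red=((H<4)|(H>174))&(S>170)&(V>60),green=(H>60)&(H<90)&(S>70),
      white=(S<60)&(V>120),black=(V<45),flask=(H>2)&(H<14)&(S>120)&(V<110)&(V>15))
E
python3 - <<'E'
from meas import *
top=dict(blue=.106,red=.092,green=.072,white=.072,black=.072,flask=.149)
for n in ['scene','side','wrist']:
    c=load(n); P=cloud(c); M=masks(c)
    print(n,'table z',np.nanmedian(P[...,2]))
    for k,m in M.items():
        # region: on board area
        ok=m&(P[...,0]>.4)&(P[...,0]<.95)&(abs(P[...,1])<.2)&(P[...,2]>.022)&(P[...,2]<.17)
        nl,L,st,ce=cv2.connectedComponentsWithStats(ok.astype(np.uint8))
        if nl<2: continue
        j=1+st[1:,4].argmax(); Q=P[L==j]
        z=np.percentile(Q[:,2],[2,50,98])
        T=Q[Q[:,2]>top[k]-.006]
        print(k,st[j],'z',z.round(3),'med',np.median(Q,0).round(3),'rimfit',len(T),np.round(circ(T),4) if len(T)>8 else '', 'bbox',Q[:,:2].min(0).round(3),Q[:,:2].max(0).round(3))
E
```

```text
scene table z -0.00018001436863207543
blue [316 155  24  37 754] z [0.03  0.082 0.105] med [0.569 0.074 0.082] rimfit 117 [0.5632 0.0934 0.0301] bbox [0.531 0.06 ] [0.596 0.127]
red [357 187   8  13  34] z [0.043 0.065 0.085] med [0.674 0.056 0.065] rimfit 0  bbox [0.663 0.051] [0.686 0.063]
green [284 199  22  27 464] z [0.028 0.056 0.071] med [ 0.57  -0.079  0.056] rimfit 97 [ 0.5671 -0.0694  0.0244] bbox [ 0.542 -0.097] [ 0.593 -0.043]
white [244 184  22  27 479] z [0.025 0.056 0.072] med [ 0.449 -0.072  0.056] rimfit 115 [ 0.4436 -0.0655  0.0248] bbox [ 0.417 -0.093] [ 0.471 -0.039]
black [328 212  22  29 549] z [0.026 0.056 0.072] med [ 0.683 -0.077  0.056] rimfit 130 [ 0.6815 -0.0671  0.0242] bbox [ 0.656 -0.093] [ 0.708 -0.04 ]
flask [275 136  25  49 707] z [0.026 0.075 0.148] med [0.452 0.065 0.075] rimfit 41 [0.4418 0.0797 0.0104] bbox [0.416 0.046] [0.477 0.096]
side table z 0.0010101720292834404
blue [289 147  26  39 798] z [0.036 0.083 0.106] med [0.558 0.069 0.083] rimfit 125 [0.5592 0.0919 0.0301] bbox [0.53  0.059] [0.589 0.125]
red [342 149  22  33 578] z [0.034 0.073
[... 903 characters left out ...]
0.026 0.071 0.093] med [0.681 0.092 0.071] rimfit 591 [0.6802 0.0792 0.0259] bbox [0.654 0.052] [0.707 0.106]
green [ 401   79   64   59 2886] z [0.026 0.05  0.074] med [ 0.557 -0.07   0.05 ] rimfit 907 [ 0.5661 -0.0699  0.0241] bbox [ 0.54  -0.095] [ 0.592 -0.045]
white [ 532   82   70   61 2529] z [0.026 0.063 0.074] med [ 0.429 -0.067  0.063] rimfit 1141 [ 0.4428 -0.0669  0.0246] bbox [ 0.414 -0.093] [ 0.469 -0.04 ]
black [ 282   82   57   59 2606] z [0.026 0.036 0.074] med [ 0.68  -0.066  0.036] rimfit 728 [ 0.6796 -0.0673  0.0239] bbox [ 0.654 -0.093] [ 0.705 -0.041]
flask [ 490  215   88   37 2314] z [0.026 0.07  0.095] med [0.455 0.056 0.07 ] rimfit 0  bbox [0.418 0.044] [0.475 0.094]
```

Run:
```python
from meas import *
for n in ['scene','side']:
    c=load(n); P=cloud(c)
    img=c['pixels'].copy()
    for nm,(y0,y1,x0,x1) in dict(sake=(.13,.40,.3,.85),pair=(-.45,-.13,.3,.72)).items():
        m=(P[...,2]>.022)&(P[...,2]<.034)&(P[...,1]>y0)&(P[...,1]<y1)&(P[...,0]>x0)&(P[...,0]<x1)
        h=cv2.cvtColor(c['pixels'],cv2.COLOR_BGR2HSV); m&=(h[...,1]<130)&(h[...,2]>60)
        nl,L,st,ce=cv2.connectedComponentsWithStats(cv2.dilate(m.astype(np.uint8),np.ones((5,5))))
        j=1+st[1:,4].argmax(); q=(L==j)&m; Q=P[q]; img[q]=(0,0,255)
        rc=cv2.minAreaRect((Q[:,:2]*1000).astype(np.float32))
        # robust: percentiles along the rect axis
        a=rc[2]
        best=None
        for a in np.arange(-45,45,.25):
            t=np.radians(a); e=np.array([[np.cos(t),np.sin(t)],[-np.sin(t),np.cos(t)]]); W=Q[:,:2]@e.T
            lo,hi=np.percentile(W,1,0),np.percentile(W,99,0); ar=np.prod(hi-lo)
            if best is None or ar<best[0]: best=(ar,a,hi-lo,((hi+lo)/2)@e)
        print(n,nm,len(Q),rc,best[1],best[2].round(4),best[3].round(4))
    # pot, mallet
    cv2.imwrite(f'pics/box_{n}.png',img)
    m=(P[...,2]>.035)&(P[...,0]>.6)&(P[...,0]<.95)&(P[...,1]>.13)&(P[...,1]<.4)
    Q=P[m]; print('high near sake',Q.min(0).round(3),Q.max(0).round(3)) if len(Q) else 0
    Q=P[m&(P[...,2]>.07)&(P[...,2]<.19)];
    for lo,hi in ((.07,.09),(.09,.19)):
        Q=P[m&(P[...,2]>lo)&(P[...,2]<hi)]; print(lo,len(Q),np.percentile(Q,2,axis=0).round(3),np.percentile(Q,98,axis=0).round(3))
```

```text
scene sake 437 ((506.0557861328125, 320.3955383300781), (113.07455444335938, 278.2661437988281), 81.91207122802734) -8.0 [0.2764 0.1091] [0.5058 0.3199]
scene pair 1001 ((504.8199462890625, -322.07012939453125), (181.67405700683594, 102.89140319824219), 10.791145324707031) 11.0 [0.1793 0.1005] [ 0.5055 -0.3223]
high near sake [0.687 0.23  0.035] [0.942 0.358 0.177]
0.07 350 [0.692 0.233 0.071] [0.76  0.299 0.087]
0.09 249 [0.705 0.24  0.094] [0.752 0.286 0.175]
side sake 596 ((502.57427978515625, 318.177734375), (112.80050659179688, 275.7171325683594), 80.5482177734375) -9.0 [0.2738 0.1104] [0.5023 0.3187]
side pair 1512 ((503.16729736328125, -322.73785400390625), (179.9496612548828, 102.84001922607422), 10.79038143157959) 10.75 [0.1785 0.1005] [ 0.5028 -0.3232]
high near sake [0.683 0.229 0.035] [0.949 0.395 0.174]
0.07 249 [0.692 0.232 0.07 ] [0.755 0.288 0.088]
0.09 209 [0.705 0.242 0.092] [0.748 0.278 0.172]
```

View pics/box_side.png

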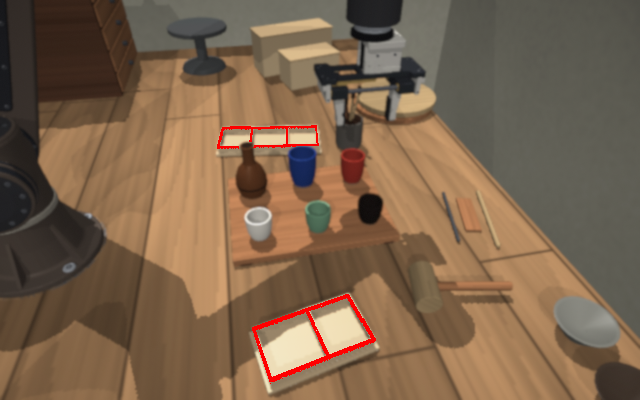

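View pics/box_scene.png

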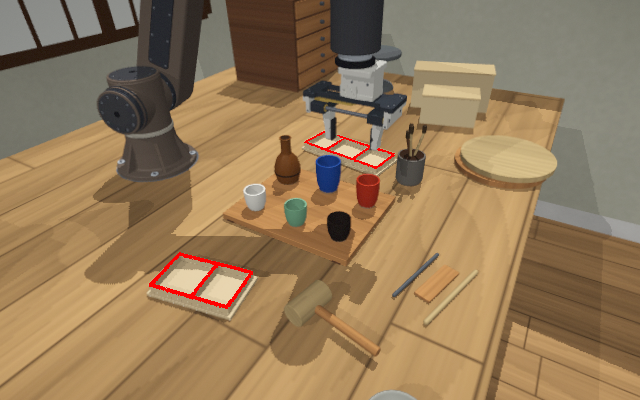

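```bash
cat > go.py <<'E'
# usage: go.py x y z yaw(jaw dir, deg)  -> prints the shift and turn from the present pose, in tool axes
from h import *
import sys
s=r.get_state(); M=R.from_euler('xyz',s['eef_rot'],degrees=True); m=M.as_matrix()
x,y,z,yaw=map(float,sys.argv[1:5]); t=np.radians(yaw)
J=np.array([np.cos(t),np.sin(t),0]); X=np.array([0,0,-1.]); G=np.c_[X,J,np.cross(X,J)]
d=m.T@(np.array([x,y,z])-s['tcp_pos']); a=(M.inv()*R.from_matrix(G)).as_rotvec(degrees=True)
print('t=%.2f'%s['time_s'],'tcp',s['tcp_pos'].round(4),'jaw yaw %.1f'%np.degrees(np.arctan2(m[1,1],m[0,1])),'w %.4f'%s['gripper_width'],'F',s['contact_force'].round(1),'q',s['joints'].round(0))
print('txyz',d.round(4),'axyz',a.round(2))
E
python3 go.py 0.45 0.0 0.23 -90; python3 go.py 0.675 0.0 0.23 -90
```

```text
t=0.15 tcp [ 0.6746 -0.      0.2259] jaw yaw 180.0 w 0.0873 F [ 0.2 -0.6 -0.3] q [ 17.  21.   1.  -0. -70. -17.]
txyz [-0.0039  0.2247  0.    ] axyz [-9.001e+01  5.000e-02 -6.000e-02]
t=0.15 tcp [ 0.6746 -0.      0.2259] jaw yaw 180.0 w 0.0873 F [ 0.2 -0.6 -0.3] q [ 17.  21.   1.  -0. -70. -17.]
txyz [-0.0041 -0.0003  0.    ] axyz [-9.001e+01  5.000e-02 -6.000e-02]
```

```bash
python3 -m creep '[{"tx":-0.03,"ty":0.23,"tz":0.07,"ax":98,"fingers":0.0876},{"tx":-0.03,"ty":0.23,"tz":0.07,"ax":98,"fingers":0.0876},{"tx":-0.03,"ty":0.23,"tz":0.07,"ax":98,"fingers":0.0876},{"tx":-0.03,"ty":0.23,"tz":0.07,"ax":98,"fingers":0.0876},{"tx":-0.03,"ty":0.23,"tz":0.07,"ax":98,"fingers":0.0876}]' 25; python3 go.py .44 .078 .24 83
```

```text
t=0.15 tcp [ 0.6746 -0.      0.2259] jaw yaw 180.0 w 0.0873 F [ 0.2 -0.6 -0.3] q [ 17.  21.   1.  -0. -70. -17.]
txyz [-0.0139  0.2347  0.078 ] axyz [ 9.699e+01 -7.000e-02 -5.000e-02]invalid input
```

```bash
python3 -m creep '[{"tx":-0.03,"ty":0.23,"tz":0.07,"ax":98,"fingers":0.087},{"tx":-0.03,"ty":0.23,"tz":0.07,"ax":98,"fingers":0.087},{"tx":-0.03,"ty":0.23,"tz":0.07,"ax":98,"fingers":0.087},{"tx":-0.03,"ty":0.23,"tz":0.07,"ax":98,"fingers":0.087},{"tx":-0.03,"ty":0.23,"tz":0.07,"ax":98,"fingers":0.087}]' 25; python3 go.py .44 .078 .24 83
```

```text
t=0.15 tcp [ 0.6746 -0.      0.2259] jaw yaw 180.0 w 0.0873 F [ 0.2 -0.6 -0.3] q [ 17.  21.   1.  -0. -70. -17.]
txyz [-0.0139  0.2347  0.078 ] axyz [ 9.699e+01 -7.000e-02 -5.000e-02]invalid input
```

Probably all seven keys are required.

```bash
python3 -m creep '[{"ax":98,"ay":0,"az":0,"tx":-0.03,"ty":0.23,"tz":0.07,"fingers":0.087},{"ax":98,"ay":0,"az":0,"tx":-0.03,"ty":0.23,"tz":0.07,"fingers":0.087},{"ax":98,"ay":0,"az":0,"tx":-0.03,"ty":0.23,"tz":0.07,"fingers":0.087},{"ax":98,"ay":0,"az":0,"tx":-0.03,"ty":0.23,"tz":0.07,"fingers":0.087},{"ax":98,"ay":0,"az":0,"tx":-0.03,"ty":0.23,"tz":0.07,"fingers":0.087}]' 25; python3 go.py .44 .078 .24 83
```

```text
time_s: 0.65
tcp_pos: [0.4437, 0.0698, 0.2564]
eef_rot: [106.6, 90.0, 153.6]
contact_force: [-0.2, 1.8, 0.7]
gripper_width: 0.087
t=0.65 tcp [0.4437 0.0698 0.2564] jaw yaw 137.0 w 0.0870 F [-0.2  1.8  0.7] q [ 34.  -3. -23.  -0. -69. -77.]
txyz [0.0164 0.0083 0.0035] axyz [ 5.401e+01 -1.000e-02 -1.000e-02]
```

```bash
python3 -m creep '[{"ax":54,"ay":0,"az":0,"tx":0,"ty":0.008,"tz":0.0035,"fingers":0.087},{"ax":54,"ay":0,"az":0,"tx":0,"ty":0.008,"tz":0.0035,"fingers":0.087},{"ax":54,"ay":0,"az":0,"tx":0,"ty":0.008,"tz":0.0035,"fingers":0.087},{"ax":54,"ay":0,"az":0,"tx":0,"ty":0.008,"tz":0.0035,"fingers":0.087},{"ax":54,"ay":0,"az":0,"tx":0,"ty":0.008,"tz":0.0035,"fingers":0.087}]' >/dev/null;
python3 -m creep '[{"ax":11,"ay":0,"az":0,"tx":0,"ty":0,"tz":0,"fingers":0.087},{"ax":11,"ay":0,"az":0,"tx":0,"ty":0,"tz":0,"fingers":0.087},{"ax":11,"ay":0,"az":0,"tx":0,"ty":0,"tz":0,"fingers":0.087}]'
python3 - <<'E'
from meas import *
c=cap('wrist','w1.png'); np.savez('/tmp/wrist1.npz',**c)
P=cloud(c); M=masks(c)
for zl,zh in ((.143,.155),(.11,.14),(.06,.085)):
    ok=(P[...,2]>zl)&(P[...,2]<zh)&(abs(P[...,0]-.44)<.05)&(abs(P[...,1]-.078)<.035)
    Q=P[ok]; 
    if len(Q)>5: print(zl,len(Q),circ(Q),Q.min(0).round(4),Q.max(0).round(4),Q.mean(0).round(4))
E
python3 go.py .44 .078 .24 82
```

```text
time_s: 1.45
tcp_pos: [0.4422, 0.0777, 0.2564]
eef_rot: [-174.1, 90.0, 179.3]
contact_force: [-0.1, -0.5, 0.1]
gripper_width: 0.0869
0.143 1104 (np.float64(0.4384918348546585), np.float64(0.08121313764163256), np.float64(0.011221121328912969)) [0.423  0.0655 0.1475] [0.4545 0.0967 0.1523] [0.4383 0.0812 0.1499]
0.11 198 (np.float64(0.4386975003653088), np.float64(0.08119454278453049), np.float64(0.01351447722318833)) [0.4247 0.0686 0.1101] [0.4358 0.0946 0.138 ] [0.4274 0.0819 0.122 ]
0.06 827 (np.float64(0.43779651249145474), np.float64(0.08096709282998635), np.float64(0.031790289413745114)) [0.4032 0.0464 0.0601] [0.4678 0.1129 0.085 ] [0.4199 0.0803 0.0753]
t=1.50 tcp [0.4422 0.0777 0.2564] jaw yaw 83.5 w 0.0870 F [-0.7  0.8  0.3] q [  35.   -3.  -23.   -0.  -69. -132.]
txyz [ 0.0164  0.     -0.0023] axyz [ 1.47 -0.01  0.  ]
```

View pics/w1.png

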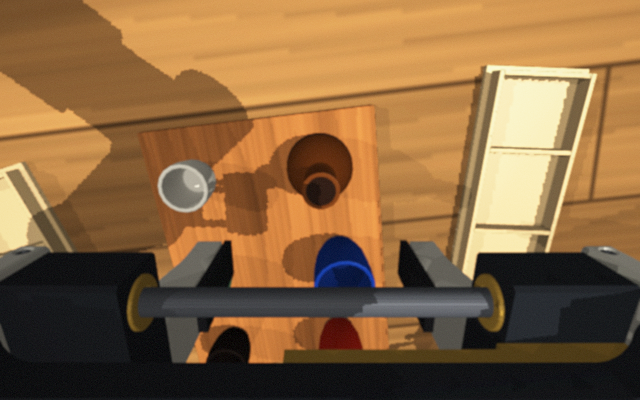

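```bash
python3 go.py .4385 .0812 .107 83.5; python3 -m creep '[{"ax":0,"ay":0,"az":0,"tx":0.04,"ty":0.003,"tz":-0.004,"fingers":0.087},{"ax":0,"ay":0,"az":0,"tx":0.08,"ty":0.003,"tz":-0.004,"fingers":0.087},{"ax":0,"ay":0,"az":0,"tx":0.12,"ty":0.003,"tz":-0.004,"fingers":0.08},{"ax":0,"ay":0,"az":0,"tx":0.14,"ty":0.003,"tz":-0.004,"fingers":0.07},{"ax":0,"ay":0,"az":0,"tx":0.149,"ty":0.003,"tz":-0.004,"fingers":0.06}]' 25;python3 go.py .4385 .0812 .107 83.5
```

```text
t=1.50 tcp [0.4422 0.0777 0.2564] jaw yaw 83.5 w 0.0870 F [-0.7  0.8  0.3] q [  35.   -3.  -23.   -0.  -69. -132.]
txyz [ 0.1494  0.003  -0.0041] axyz [-0.03 -0.01  0.  ]
time_s: 2.0
tcp_pos: [0.4376, 0.0805, 0.1055]
eef_rot: [-141.3, 89.8, -147.8]
contact_force: [0.4, 0.2, 0.5]
gripper_width: 0.0695
t=2.00 tcp [0.4376 0.0805 0.1055] jaw yaw 83.5 w 0.0695 F [0.4 0.2 0.5] q [  36.    6.  -37.   -0.  -48. -132.]
txyz [-0.0015  0.0008  0.0008] axyz [-0.03 -0.16  0.13]
```

```bash
python3 -m creep '[{"ax":0,"ay":0,"az":0,"tx":0,"ty":0.001,"tz":0.001,"fingers":0.045},{"ax":0,"ay":0,"az":0,"tx":0,"ty":0.001,"tz":0.001,"fingers":0.03},{"ax":0,"ay":0,"az":0,"tx":0,"ty":0.001,"tz":0.001,"fingers":0.02},{"ax":0,"ay":0,"az":0,"tx":0,"ty":0.001,"tz":0.001,"fingers":0.01},{"ax":0,"ay":0,"az":0,"tx":0,"ty":0.001,"tz":0.001,"fingers":0.01}]' 25
python3 -m creep '[{"ax":0,"ay":0,"az":0,"tx":0,"ty":0,"tz":0,"fingers":0.01},{"ax":0,"ay":0,"az":0,"tx":0,"ty":0,"tz":0,"fingers":0.01},{"ax":0,"ay":0,"az":0,"tx":0,"ty":0,"tz":0,"fingers":0.01},{"ax":0,"ay":0,"az":0,"tx":0,"ty":0,"tz":0,"fingers":0.01}]' 25
```

```text
time_s: 2.5
tcp_pos: [0.4402, 0.0823, 0.1082]
eef_rot: [39.2, 89.9, 32.6]
contact_force: [-0.4, 0.0, 2.7]
gripper_width: 0.0297
time_s: 2.9
tcp_pos: [0.4404, 0.0823, 0.1082]
eef_rot: [25.1, 89.9, 18.6]
contact_force: [-0.4, -0.3, 6.6]
gripper_width: 0.0289
```

```bash
python3 -m creep '[{"ax":0,"ay":0,"az":0,"tx":0,"ty":0,"tz":0,"fingers":0.045},{"ax":0,"ay":0,"az":0,"tx":-0.002,"ty":0,"tz":0,"fingers":0.045},{"ax":0,"ay":0,"az":0,"tx":-0.005,"ty":0,"tz":0,"fingers":0.045},{"ax":0,"ay":0,"az":0,"tx":-0.005,"ty":0,"tz":0,"fingers":0.03},{"ax":0,"ay":0,"az":0,"tx":-0.005,"ty":0,"tz":0,"fingers":0.015}]' 20
python3 -m creep '[{"ax":0,"ay":0,"az":0,"tx":0,"ty":0,"tz":0,"fingers":0.01},{"ax":0,"ay":0,"az":0,"tx":0,"ty":0,"tz":0,"fingers":0.01},{"ax":0,"ay":0,"az":0,"tx":0,"ty":0,"tz":0,"fingers":0.01},{"ax":0,"ay":0,"az":0,"tx":0,"ty":0,"tz":0,"fingers":0.01}]' 20
python3 - <<'E'
from h import *
c=cap('scene','s2.png'); x=c['pixels'][100:240,220:400]; cv2.imwrite('pics/s2c.png',cv2.resize(x,None,fx=4,fy=4))
E
```

```text
time_s: 3.4
tcp_pos: [0.4399, 0.0821, 0.1125]
eef_rot: [67.4, 90.0, 60.8]
contact_force: [0.0, -0.5, -0.3]
gripper_width: 0.034
time_s: 3.8
tcp_pos: [0.4399, 0.0821, 0.1125]
eef_rot: [97.7, 90.0, 91.1]
contact_force: [-0.2, 0.8, 0.8]
gripper_width: 0.0297
```

View pics/s2c.png

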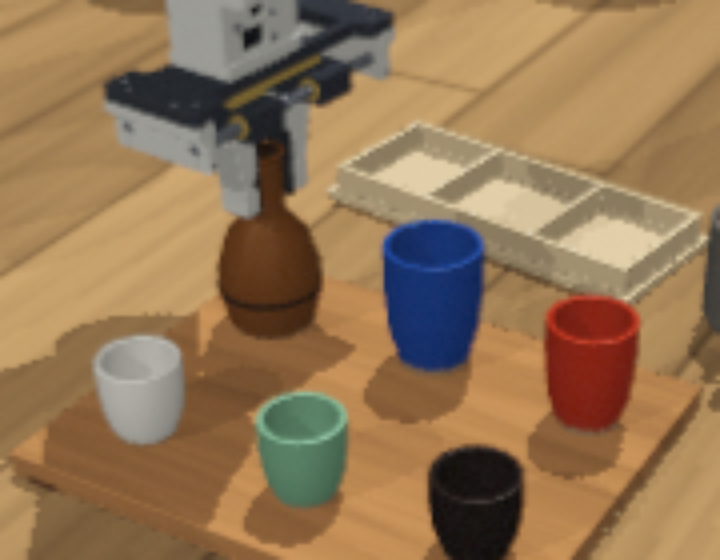

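The flask stands upright with the fingers around its neck (crop (270,190)). Lifting it.

```bash
python3 -m creep '[{"ax":0,"ay":0,"az":0,"tx":-0.005,"ty":0,"tz":0,"fingers":0.01},{"ax":0,"ay":0,"az":0,"tx":-0.015,"ty":0,"tz":0,"fingers":0.01},{"ax":0,"ay":0,"az":0,"tx":-0.035,"ty":0,"tz":0,"fingers":0.01},{"ax":0,"ay":0,"az":0,"tx":-0.055,"ty":0,"tz":0,"fingers":0.01},{"ax":0,"ay":0,"az":0,"tx":-0.07,"ty":0,"tz":0,"fingers":0.01}]' 25; python3 go.py .504 .319 .185 81.7
```

```text
time_s: 4.35
tcp_pos: [0.44, 0.082, 0.1842]
eef_rot: [34.0, 90.0, 27.4]
contact_force: [0.1, 0.1, -4.1]
gripper_width: 0.0294
t=4.35 tcp [0.44   0.082  0.1842] jaw yaw 83.4 w 0.0294 F [ 0.1  0.1 -4.1] q [  36.    1.  -30.    0.  -59. -133.]
txyz [-0.0006  0.2427  0.0364] axyz [ 1.7   0.04 -0.03]
```

```bash
python3 -m creep '[{"ax":0,"ay":0,"az":0,"tx":0,"ty":0.015,"tz":0.002,"fingers":0.01},{"ax":0,"ay":0,"az":0,"tx":0,"ty":0.045,"tz":0.007,"fingers":0.01},{"ax":0,"ay":0,"az":0,"tx":0,"ty":0.08,"tz":0.012,"fingers":0.01},{"ax":0,"ay":0,"az":0,"tx":0,"ty":0.11,"tz":0.017,"fingers":0.01},{"ax":0,"ay":0,"az":0,"tx":0,"ty":0.13,"tz":0.02,"fingers":0.01}]' 
python3 -m creep '[{"ax":1,"ay":0,"az":0,"tx":0,"ty":0.02,"tz":0.003,"fingers":0.01},{"ax":1.7,"ay":0,"az":0,"tx":0,"ty":0.05,"tz":0.007,"fingers":0.01},{"ax":1.7,"ay":0,"az":0,"tx":0,"ty":0.08,"tz":0.012,"fingers":0.01},{"ax":1.7,"ay":0,"az":0,"tx":0,"ty":0.1,"tz":0.015,"fingers":0.01},{"ax":1.7,"ay":0,"az":0,"tx":0,"ty":0.11,"tz":0.016,"fingers":0.01}]' 
python3 go.py .504 .319 .11 81.7
python3 - <<'E'
from h import *
for n in ['wrist','side','scene']:
    c=cap(n,n+'3.png'); np.savez('/tmp/'+n+'3.npz',**c)
E
```

```text
time_s: 4.85
tcp_pos: [0.4749, 0.211, 0.1821]
eef_rot: [-142.9, 90.0, -149.4]
contact_force: [0.4, -0.7, -2.9]
gripper_width: 0.0289
time_s: 5.35
tcp_pos: [0.5033, 0.318, 0.1817]
eef_rot: [-124.8, 89.9, -133.1]
contact_force: [-0.1, -0.9, -3.7]
gripper_width: 0.0291
t=5.35 tcp [0.5033 0.318  0.1817] jaw yaw 81.7 w 0.0291 F [-0.1 -0.9 -3.7] q [  51.   15.  -13.   -0.  -62. -149.]
txyz [0.0717 0.0012 0.0006] axyz [ 0.05 -0.04  0.06]
```

View pics/wrist3.png

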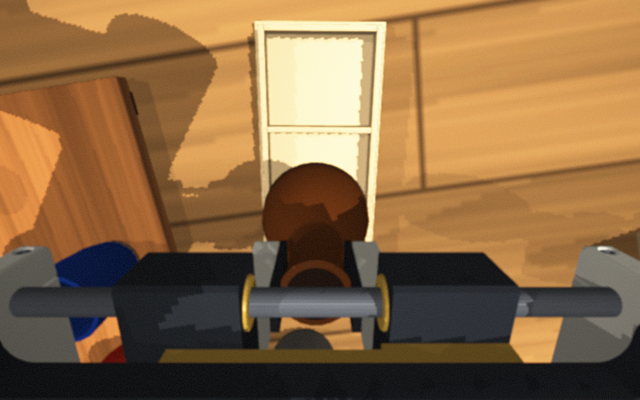

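View pics/side3.png

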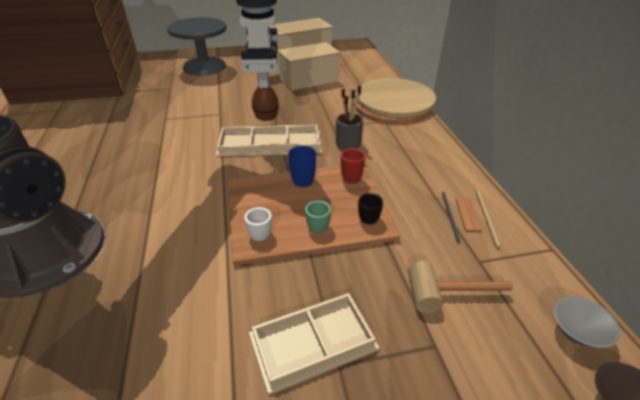

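In the wrist view the flask hangs over the middle compartment, with its belly at (316,205). The near wall of the sake box shows between corners (254,22) and (387,22), and the near partition at row 128. I'll check the box pose from this close view.

Run:
```python
from meas import *
c=load('wrist','3'); P=cloud(c)
h=cv2.cvtColor(c['pixels'],cv2.COLOR_BGR2HSV)
m=(P[...,2]>.023)&(P[...,2]<.034)&(P[...,1]>.2)&(P[...,1]<.42)&(P[...,0]<.6)&(P[...,0]>.3)&(h[...,1]<140)&(h[...,2]>80)
Q=P[m]; print(len(Q),np.median(Q[:,2]))
ctr=np.array([.504,.319])
for a in (-8,-8.5,-9):
    t=np.radians(a); e=np.array([[np.cos(t),np.sin(t)],[-np.sin(t),np.cos(t)]]); W=(Q[:,:2]-ctr)@e.T
    hy,_=np.histogram(W[:,1],np.arange(-.070,.071,.002)); hx,_=np.histogram(W[:,0],np.arange(-.16,-.0,.002))
    print(a,'y',hy.tolist(),'\nx',hx.tolist())
pl=plane(c,[[254,22],[387,22]],.028); print(pl.round(4)); d=pl[1]-pl[0]; print(np.linalg.norm(d),np.degrees(np.arctan2(d[1],d[0]))-90, pl.mean(0))
```

```text
3774 0.0284958671534013
-8 y [0, 0, 0, 0, 0, 0, 0, 0, 20, 304, 377, 362, 29, 35, 27, 28, 33, 28, 31, 32, 27, 33, 30, 35, 36, 30, 31, 33, 30, 39, 28, 29, 36, 28, 35, 36, 28, 34, 30, 28, 41, 28, 25, 32, 26, 34, 30, 27, 31, 28, 28, 33, 29, 30, 27, 28, 31, 32, 33, 373, 462, 382, 42, 0, 0, 0, 0, 0, 0, 0] 
x [0, 0, 0, 0, 0, 0, 0, 0, 0, 0, 0, 210, 354, 358, 50, 35, 34, 37, 30, 34, 32, 35, 35, 33, 34, 34, 32, 33, 31, 33, 28, 31, 28, 30, 33, 32, 31, 34, 32, 30, 24, 30, 31, 26, 32, 26, 32, 26, 31, 31, 25, 27, 30, 137, 249, 230, 104, 30, 28, 30, 25, 25, 27, 27, 24, 26, 27, 27, 24, 24, 27, 23, 24, 27, 22, 28, 23, 23, 24]
-8.5 y [0, 0, 0, 0, 0, 0, 0, 0, 59, 383, 373, 258, 36, 27, 31, 32, 27, 32, 30, 28, 34, 30, 30, 35, 30, 33, 39, 28, 35, 28, 28, 37, 34, 29, 36, 28, 35, 34, 29, 35, 29, 28, 32, 28, 31, 29, 26, 32, 30, 32, 29, 26, 30, 28, 29, 33, 30, 29, 32, 460, 454, 334, 0, 0, 0, 0, 0, 0, 0, 0] 
x [0, 0, 0, 0, 0, 0, 0, 0, 0, 0, 0, 220, 345, 370, 38, 32, 38, 33, 36, 29, 33, 35, 34, 34, 35, 32, 32, 34, 32, 31, 34, 25, 29, 31, 32, 34, 28, 35, 32, 24, 30, 31, 26, 30, 32, 25, 32, 29, 30, 25, 30, 27, 29, 134, 250, 235, 105, 27, 27, 30, 26, 26, 28, 25, 25, 24, 28, 26, 24, 27, 24, 27, 24, 23, 24, 25, 26, 24, 22]
-9 y [0, 0, 0, 0, 0, 0, 0, 0, 169, 388, 424, 112, 28, 27, 33, 27, 33, 29, 30, 34, 27, 30, 34, 33, 37, 32, 28, 35, 28, 34, 36, 29, 31, 34, 30, 39, 29, 28, 36, 28, 35, 30, 26, 28, 30, 26, 36, 29, 28, 30, 27, 31, 33, 26, 31, 26, 32, 33, 129, 457, 445, 234, 0, 0, 0, 0, 0, 0, 0, 0] 
x [0, 0, 0, 0, 0, 0, 0, 0, 0, 0, 0, 231, 320, 380, 39, 38, 31, 40, 30, 33, 31, 36, 34, 34, 35, 31, 34, 32, 33, 33, 27, 36, 23, 31, 32, 28, 39, 30, 32, 30, 24, 31, 30, 27, 31, 25, 32, 26, 32, 30, 27, 26, 29, 118, 254, 255, 96, 28, 28, 31, 25, 24, 28, 24, 26, 27, 27, 25, 25, 24, 25, 27, 25, 24, 24, 25, 22, 26, 24]
[[0.3587 0.2851 0.028 ]
 [0.3747 0.3958 0.028 ]]
0.11185507569027475 -8.21625181234873 [0.3667376  0.34045226 0.028     ]
```

```bash
python3 -m creep '[{"ax":0,"ay":0,"az":0,"tx":0.01,"ty":0.001,"tz":0.001,"fingers":0.01},{"ax":0,"ay":0,"az":0,"tx":0.03,"ty":0.001,"tz":0.001,"fingers":0.01},{"ax":0,"ay":0,"az":0,"tx":0.05,"ty":0.001,"tz":0.001,"fingers":0.01},{"ax":0,"ay":0,"az":0,"tx":0.065,"ty":0.001,"tz":0.001,"fingers":0.01},{"ax":0,"ay":0,"az":0,"tx":0.072,"ty":0.001,"tz":0.001,"fingers":0.01}]' 
python3 -m creep '[{"ax":0,"ay":0,"az":0,"tx":0.001,"ty":0,"tz":0,"fingers":0.01},{"ax":0,"ay":0,"az":0,"tx":0.002,"ty":0,"tz":0,"fingers":0.01},{"ax":0,"ay":0,"az":0,"tx":0.003,"ty":0,"tz":0,"fingers":0.01},{"ax":0,"ay":0,"az":0,"tx":0.004,"ty":0,"tz":0,"fingers":0.01}]'
```

```text
time_s: 6.0
tcp_pos: [0.5034, 0.3154, 0.1086]
eef_rot: [-129.8, 89.8, -138.2]
contact_force: [-0.3, 0.0, -3.1]
gripper_width: 0.0291
time_s: 6.4
tcp_pos: [0.5047, 0.3175, 0.1072]
eef_rot: [55.4, 89.9, 47.1]
contact_force: [0.6, -0.2, -4.3]
gripper_width: 0.0289
```

```bash
python3 -m creep '[{"ax":0,"ay":0,"az":0,"tx":0.001,"ty":0,"tz":0,"fingers":0.01},{"ax":0,"ay":0,"az":0,"tx":0.002,"ty":0,"tz":0,"fingers":0.01},{"ax":0,"ay":0,"az":0,"tx":0.003,"ty":0,"tz":0,"fingers":0.01},{"ax":0,"ay":0,"az":0,"tx":0.003,"ty":0,"tz":0,"fingers":0.01}]' 
python3 -m creep '[{"ax":0,"ay":0,"az":0,"tx":0.0005,"ty":0,"tz":0,"fingers":0.01},{"ax":0,"ay":0,"az":0,"tx":0.001,"ty":0,"tz":0,"fingers":0.01},{"ax":0,"ay":0,"az":0,"tx":0.001,"ty":0,"tz":0,"fingers":0.01}]'
```

```text
time_s: 6.8
tcp_pos: [0.5043, 0.3172, 0.1034]
eef_rot: [-131.5, 90.0, -139.8]
contact_force: [-0.8, -0.1, -3.4]
gripper_width: 0.0295
time_s: 7.1
tcp_pos: [0.5045, 0.3172, 0.1026]
eef_rot: [27.3, 90.0, 19.1]
contact_force: [0.8, -0.1, -3.1]
gripper_width: 0.0293
```

```bash
python3 -m creep '[{"ax":0,"ay":0,"az":0,"tx":0.0005,"ty":0,"tz":0,"fingers":0.01},{"ax":0,"ay":0,"az":0,"tx":0.001,"ty":0,"tz":0,"fingers":0.01},{"ax":0,"ay":0,"az":0,"tx":0.001,"ty":0,"tz":0,"fingers":0.01}]'
```

```text
time_s: 7.4
tcp_pos: [0.5049, 0.3175, 0.1025]
eef_rot: [37.0, 89.9, 28.7]
contact_force: [0.3, -0.5, 5.2]
gripper_width: 0.0288
```

Contact with the floor, +5 N at z=0.1025 where I expected 0.1025. Releasing and rising.

```bash
python3 -m creep '[{"ax":0,"ay":0,"az":0,"tx":-0.0005,"ty":0,"tz":0,"fingers":0.034},{"ax":0,"ay":0,"az":0,"tx":-0.0005,"ty":0,"tz":0,"fingers":0.05},{"ax":0,"ay":0,"az":0,"tx":-0.0005,"ty":0,"tz":0,"fingers":0.06},{"ax":0,"ay":0,"az":0,"tx":-0.0005,"ty":0,"tz":0,"fingers":0.07},{"ax":0,"ay":0,"az":0,"tx":-0.0005,"ty":0,"tz":0,"fingers":0.07}]' 
python3 -m creep '[{"ax":0,"ay":0,"az":0,"tx":-0.01,"ty":0,"tz":0,"fingers":0.07},{"ax":0,"ay":0,"az":0,"tx":-0.03,"ty":0,"tz":0,"fingers":0.08},{"ax":0,"ay":0,"az":0,"tx":-0.06,"ty":0,"tz":0,"fingers":0.087},{"ax":0,"ay":0,"az":0,"tx":-0.095,"ty":0,"tz":0,"fingers":0.087},{"ax":0,"ay":0,"az":0,"tx":-0.13,"ty":0,"tz":0,"fingers":0.087}]'
python3 - <<'E'
from h import *
for n in ['wrist','scene']:
    c=cap(n,n+'4.png'); np.savez('/tmp/'+n+'4.npz',**c)
E
python3 go.py .6797 -.0672 .20 90
```

```text
time_s: 7.9
tcp_pos: [0.5043, 0.3172, 0.1018]
eef_rot: [-139.7, 90.0, -148.0]
contact_force: [-0.1, 1.3, -0.2]
gripper_width: 0.0606
time_s: 8.4
tcp_pos: [0.5043, 0.317, 0.234]
eef_rot: [-9.6, 90.0, -17.8]
contact_force: [0.5, 0.5, -0.1]
gripper_width: 0.0864
t=8.50 tcp [0.5066 0.3188 0.2385] jaw yaw 81.7 w 0.0872 F [ 0.3  0.  -0.1] q [  51.   13.   -9.    0.  -68. -149.]
txyz [ 0.0374 -0.3574  0.2265] axyz [-8.26  0.4  -0.38]
```

View pics/wrist4.png

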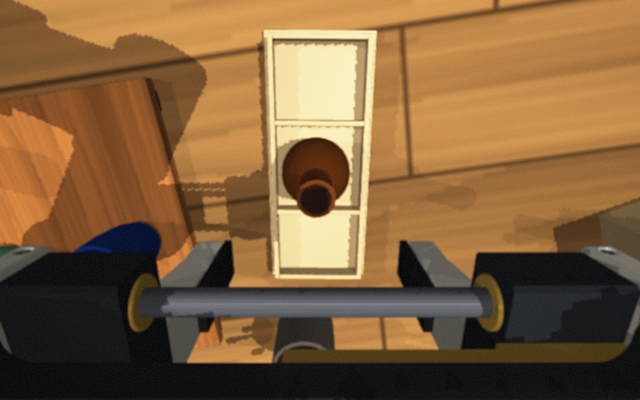

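View pics/scene4.png

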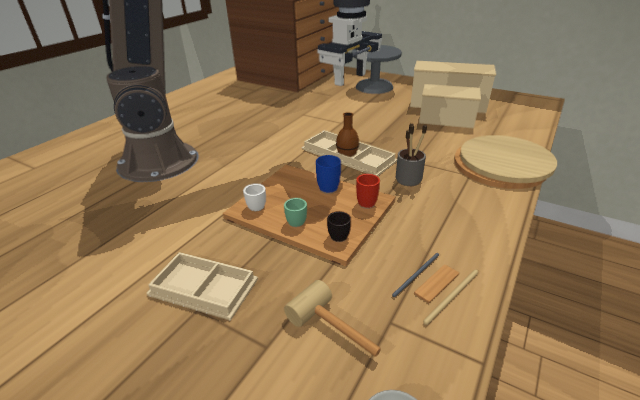

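The flask stands upright in the middle compartment, with its lip at (317,197) in the wrist view. Next is the black cup.

```bash
python3 -m creep '[{"ax":-4,"ay":0,"az":0,"tx":0,"ty":-0.03,"tz":0.019,"fingers":0.087},{"ax":-8,"ay":0,"az":0,"tx":0,"ty":-0.07,"tz":0.044,"fingers":0.087},{"ax":-8,"ay":0,"az":0,"tx":0,"ty":-0.11,"tz":0.07,"fingers":0.087},{"ax":-8,"ay":0,"az":0,"tx":0,"ty":-0.15,"tz":0.095,"fingers":0.087},{"ax":-8,"ay":0,"az":0,"tx":0,"ty":-0.19,"tz":0.12,"fingers":0.087}]' >/dev/null; python3 go.py .6797 -.0672 .20 90
```

```text
t=9.00 tcp [0.5961 0.1102 0.2326] jaw yaw 89.7 w 0.0867 F [0.7 0.8 0. ] q [  29.   14.   -8.    0.  -68. -119.]
txyz [ 0.0326 -0.177   0.0844] axyz [-0.27  0.04 -0.02]
```

```bash
python3 -m creep '[{"ax":0,"ay":0,"az":0,"tx":0,"ty":-0.04,"tz":0.02,"fingers":0.087},{"ax":0,"ay":0,"az":0,"tx":0,"ty":-0.08,"tz":0.04,"fingers":0.087},{"ax":0,"ay":0,"az":0,"tx":0,"ty":-0.12,"tz":0.06,"fingers":0.087},{"ax":0,"ay":0,"az":0,"tx":0.02,"ty":-0.155,"tz":0.077,"fingers":0.087},{"ax":0,"ay":0,"az":0,"tx":0.03,"ty":-0.175,"tz":0.085,"fingers":0.087}]' >/dev/null; python3 -m creep '[{"ax":0,"ay":0,"az":0,"tx":0,"ty":0,"tz":0,"fingers":0.087},{"ax":0,"ay":0,"az":0,"tx":0,"ty":0,"tz":0,"fingers":0.087}]'; python3 go.py .6797 -.0672 .20 90
cat > rim.py <<'E'
from meas import *
import sys
k,x,y,zt=sys.argv[1],*map(float,sys.argv[2:5])
c=cap('wrist',f'rim_{k}.png'); P=cloud(c)
ok=(abs(P[...,2]-zt)<.004)&(np.hypot(P[...,0]-x,P[...,1]-y)<.042)
Q=P[ok]; print(k,len(Q),np.round(circ(Q),4),'bbox mid',((Q.min(0)+Q.max(0))/2).round(4),'size',np.ptp(Q,0).round(4))
E
python3 rim.py black .6797 -.0672 .072
```

```text
time_s: 9.7
tcp_pos: [0.6796, -0.0641, 0.2018]
eef_rot: [-165.9, 90.0, -166.3]
contact_force: [0.1, -0.0, 0.3]
gripper_width: 0.0872
t=9.70 tcp [ 0.6796 -0.0641  0.2018] jaw yaw 89.6 w 0.0872 F [ 0.1 -0.   0.3] q [  11.   22.   -0.    0.  -68. -101.]
txyz [ 0.0018 -0.0031  0.0001] axyz [-0.37 -0.04  0.01]
black 914 [ 0.6793 -0.0668  0.0244] bbox mid [ 0.6797 -0.0667  0.0712] size [0.0533 0.0525 0.0064]
```

View pics/rim_black.png

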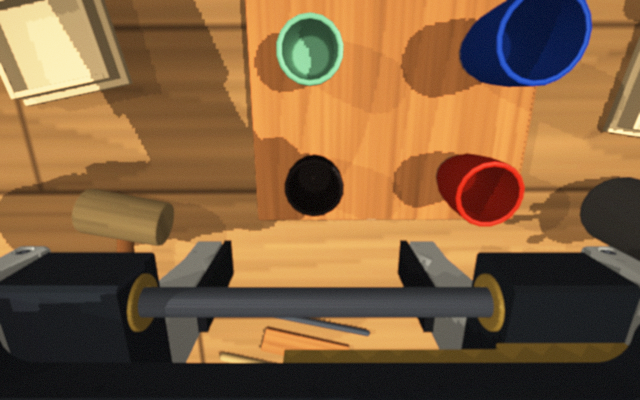

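The black cup's rim is at pixel (314,186), world (0.6795,-0.0667), and its height fits. Descending.

```bash
python3 -m creep '[{"ax":0,"ay":0,"az":0,"tx":0.035,"ty":-0.0026,"tz":0,"fingers":0.087},{"ax":0,"ay":0,"az":0,"tx":0.075,"ty":-0.0026,"tz":0,"fingers":0.087},{"ax":0,"ay":0,"az":0,"tx":0.115,"ty":-0.0026,"tz":0,"fingers":0.087},{"ax":0,"ay":0,"az":0,"tx":0.145,"ty":-0.0026,"tz":0,"fingers":0.087},{"ax":0,"ay":0,"az":0,"tx":0.157,"ty":-0.0026,"tz":0,"fingers":0.087}]' >/dev/null; python3 -m creep '[{"ax":0,"ay":0,"az":0,"tx":0,"ty":0,"tz":0,"fingers":0.07},{"ax":0,"ay":0,"az":0,"tx":0,"ty":0,"tz":0,"fingers":0.06},{"ax":0,"ay":0,"az":0,"tx":0,"ty":0,"tz":0,"fingers":0.05},{"ax":0,"ay":0,"az":0,"tx":0,"ty":0,"tz":0,"fingers":0.04},{"ax":0,"ay":0,"az":0,"tx":0,"ty":0,"tz":0,"fingers":0.04}]' 15;  python3 -m creep '[{"ax":0,"ay":0,"az":0,"tx":0,"ty":0,"tz":0,"fingers":0.04},{"ax":0,"ay":0,"az":0,"tx":0,"ty":0,"tz":0,"fingers":0.04}]' 15
```

```text
time_s: 10.75
tcp_pos: [0.6805, -0.0661, 0.0464]
eef_rot: [7.7, 89.9, 7.4]
contact_force: [-0.6, -0.0, 5.4]
gripper_width: 0.0541
time_s: 10.95
tcp_pos: [0.6805, -0.0661, 0.0464]
eef_rot: [2.4, 89.9, 2.1]
contact_force: [-0.9, 0.6, 6.6]
gripper_width: 0.0542
```

```bash
python3 -m creep '[{"ax":0,"ay":0,"az":0,"tx":-0.005,"ty":0,"tz":0,"fingers":0.04},{"ax":0,"ay":0,"az":0,"tx":-0.02,"ty":0,"tz":0,"fingers":0.04},{"ax":0,"ay":0,"az":0,"tx":-0.055,"ty":0,"tz":0,"fingers":0.04},{"ax":0,"ay":0,"az":0,"tx":-0.095,"ty":0,"tz":0,"fingers":0.04},{"ax":0,"ay":0,"az":0,"tx":-0.13,"ty":0,"tz":0,"fingers":0.04}]' 20;  python3 go.py .596 .3054 .178 81.6
```

```text
time_s: 11.45
tcp_pos: [0.6798, -0.0664, 0.1779]
eef_rot: [-11.4, 89.9, -11.7]
contact_force: [1.0, 1.0, -1.0]
gripper_width: 0.0537
t=11.45 tcp [ 0.6798 -0.0664  0.1779] jaw yaw 89.7 w 0.0537 F [ 1.  1. -1.] q [  11.   23.   -2.    0.  -65. -101.]
txyz [-2.000e-04  3.713e-01 -8.580e-02] axyz [8.1  0.06 0.01]
```

```bash
python3 -m creep '[{"ax":2,"ay":0,"az":0,"tx":-0.005,"ty":0.02,"tz":-0.005,"fingers":0.04},{"ax":4,"ay":0,"az":0,"tx":-0.005,"ty":0.06,"tz":-0.014,"fingers":0.04},{"ax":6,"ay":0,"az":0,"tx":-0.005,"ty":0.1,"tz":-0.023,"fingers":0.04},{"ax":8,"ay":0,"az":0,"tx":-0.005,"ty":0.14,"tz":-0.032,"fingers":0.04},{"ax":8,"ay":0,"az":0,"tx":-0.005,"ty":0.18,"tz":-0.042,"fingers":0.04}]' >/dev/null;  python3 go.py .596 .3054 .178 81.6
```

```text
t=11.95 tcp [0.6382 0.1153 0.1812] jaw yaw 81.6 w 0.0546 F [ 0.8  0.3 -1.1] q [  27.   20.   -7.    0.  -64. -126.]
txyz [ 0.0032  0.1819 -0.0695] axyz [ 0.01  0.04 -0.02]
```

```bash
python3 -m creep '[{"ax":0,"ay":0,"az":0,"tx":0,"ty":0.04,"tz":-0.015,"fingers":0.04},{"ax":0,"ay":0,"az":0,"tx":0,"ty":0.08,"tz":-0.031,"fingers":0.04},{"ax":0,"ay":0,"az":0,"tx":0,"ty":0.12,"tz":-0.046,"fingers":0.04},{"ax":0,"ay":0,"az":0,"tx":0,"ty":0.155,"tz":-0.06,"fingers":0.04},{"ax":0,"ay":0,"az":0,"tx":0,"ty":0.18,"tz":-0.069,"fingers":0.04}]' >/dev/null;
python3 -m creep '[{"ax":0,"ay":0,"az":0,"tx":0,"ty":0,"tz":0,"fingers":0.04},{"ax":0,"ay":0,"az":0,"tx":0,"ty":0,"tz":0,"fingers":0.04}]' ; python3 go.py .596 .3054 .037 81.6
python3 - <<'E'
from h import *
c=cap('wrist','w5.png'); c=cap('scene','s5.png'); x=c['pixels'][60:240,270:450]; cv2.imwrite('pics/s5c.png',cv2.resize(x,None,fx=3,fy=3))
E
```

```text
time_s: 12.65
tcp_pos: [0.5961, 0.3025, 0.1806]
eef_rot: [18.9, 90.0, 10.7]
contact_force: [-0.8, -0.5, -0.4]
gripper_width: 0.054
t=12.65 tcp [0.5961 0.3025 0.1806] jaw yaw 81.8 w 0.0540 F [-0.8 -0.5 -0.4] q [  44.   22.   -4.    0.  -65. -142.]
txyz [ 0.1436  0.0028 -0.0006] axyz [ 0.17  0.01 -0.  ]
```

View pics/w5.png

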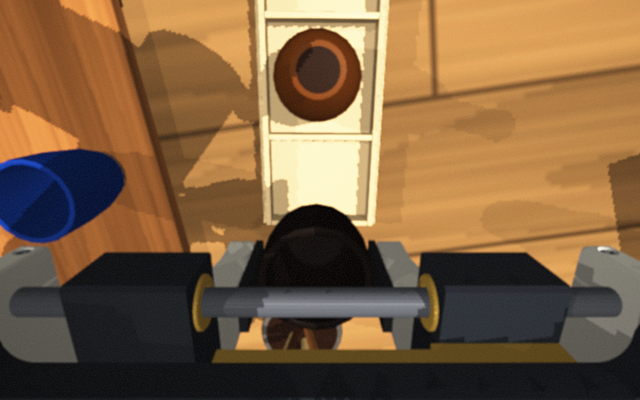

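View pics/s5c.png

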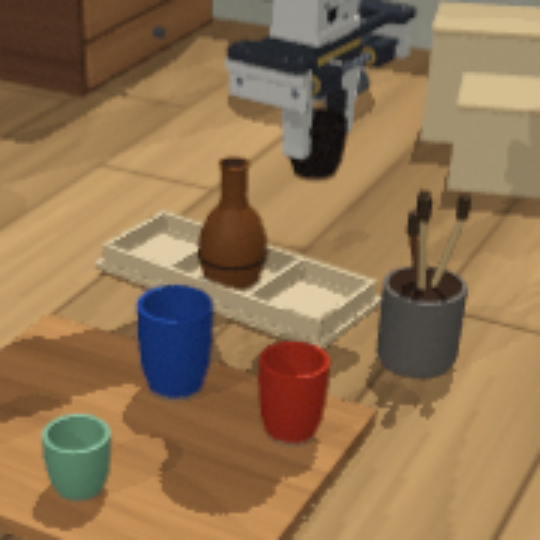

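The black cup hangs upright over the far compartment, with clear room to the flask and the brush pot. Lowering.

```bash
python3 -m creep '[{"ax":0,"ay":0,"az":0,"tx":0.02,"ty":0.003,"tz":0,"fingers":0.04},{"ax":0,"ay":0,"az":0,"tx":0.06,"ty":0.003,"tz":0,"fingers":0.04},{"ax":0,"ay":0,"az":0,"tx":0.1,"ty":0.003,"tz":0,"fingers":0.04},{"ax":0,"ay":0,"az":0,"tx":0.125,"ty":0.003,"tz":0,"fingers":0.04},{"ax":0,"ay":0,"az":0,"tx":0.135,"ty":0.003,"tz":0,"fingers":0.04}]' >/dev/null;
python3 -m creep '[{"ax":0,"ay":0,"az":0,"tx":0.002,"ty":0,"tz":0,"fingers":0.04},{"ax":0,"ay":0,"az":0,"tx":0.004,"ty":0,"tz":0,"fingers":0.04},{"ax":0,"ay":0,"az":0,"tx":0.005,"ty":0,"tz":0,"fingers":0.04},{"ax":0,"ay":0,"az":0,"tx":0.005,"ty":0,"tz":0,"fingers":0.04}]'
```

```text
time_s: 13.65
tcp_pos: [0.5974, 0.3055, 0.0413]
eef_rot: [49.1, 89.9, 40.8]
contact_force: [0.2, -0.0, -1.1]
gripper_width: 0.0543
```

```bash
python3 -m creep '[{"ax":0,"ay":0,"az":0,"tx":0.001,"ty":0,"tz":0,"fingers":0.04},{"ax":0,"ay":0,"az":0,"tx":0.002,"ty":0,"tz":0,"fingers":0.04},{"ax":0,"ay":0,"az":0,"tx":0.003,"ty":0,"tz":0,"fingers":0.04},{"ax":0,"ay":0,"az":0,"tx":0.0035,"ty":0,"tz":0,"fingers":0.04},{"ax":0,"ay":0,"az":0,"tx":0.0035,"ty":0,"tz":0,"fingers":0.04}]'; python3 -m creep '[{"ax":0,"ay":0,"az":0,"tx":0.0005,"ty":0,"tz":0,"fingers":0.04},{"ax":0,"ay":0,"az":0,"tx":0.001,"ty":0,"tz":0,"fingers":0.04},{"ax":0,"ay":0,"az":0,"tx":0.001,"ty":0,"tz":0,"fingers":0.04}]'
```

```text
time_s: 14.15
tcp_pos: [0.5968, 0.3051, 0.0365]
eef_rot: [-91.5, 90.0, -99.8]
contact_force: [-0.3, -0.3, 0.3]
gripper_width: 0.0543
time_s: 14.45
tcp_pos: [0.5969, 0.3051, 0.0364]
eef_rot: [15.8, 90.0, 7.5]
contact_force: [-3.1, -2.1, 6.7]
gripper_width: 0.0543
```

```bash
python3 -m creep '[{"ax":0,"ay":0,"az":0,"tx":-0.0007,"ty":0,"tz":0,"fingers":0.058},{"ax":0,"ay":0,"az":0,"tx":-0.0007,"ty":0,"tz":0,"fingers":0.068},{"ax":0,"ay":0,"az":0,"tx":-0.0007,"ty":0,"tz":0,"fingers":0.078},{"ax":0,"ay":0,"az":0,"tx":-0.0007,"ty":0,"tz":0,"fingers":0.082},{"ax":0,"ay":0,"az":0,"tx":-0.0007,"ty":0,"tz":0,"fingers":0.082}]' 
python3 -m creep '[{"ax":0,"ay":0,"az":0,"tx":-0.01,"ty":0,"tz":0,"fingers":0.082},{"ax":0,"ay":0,"az":0,"tx":-0.04,"ty":0,"tz":0,"fingers":0.087},{"ax":0,"ay":0,"az":0,"tx":-0.08,"ty":0,"tz":0,"fingers":0.087},{"ax":0,"ay":0,"az":0,"tx":-0.125,"ty":0,"tz":0,"fingers":0.087},{"ax":0,"ay":0,"az":0,"tx":-0.17,"ty":0,"tz":0,"fingers":0.087}]'
python3 - <<'E'
from h import *
c=cap('wrist','w6.png')
E
python3 go.py .4427 -.0668 .20 88
```

```text
time_s: 14.95
tcp_pos: [0.5968, 0.305, 0.036]
eef_rot: [-126.3, 90.0, -134.6]
contact_force: [-0.7, -0.2, -0.1]
gripper_width: 0.0807
time_s: 15.45
tcp_pos: [0.5966, 0.3048, 0.2087]
eef_rot: [1.7, 90.0, -6.6]
contact_force: [0.3, 1.2, -1.1]
gripper_width: 0.0868
t=15.50 tcp [0.6    0.3064 0.2181] jaw yaw 81.8 w 0.0871 F [3.7 1.3 9.8] q [  44.   20.   -1.    0.  -68. -142.]
txyz [ 0.0143 -0.392  -0.1025] axyz [-6.23  0.58 -0.38]
```

View pics/w6.png

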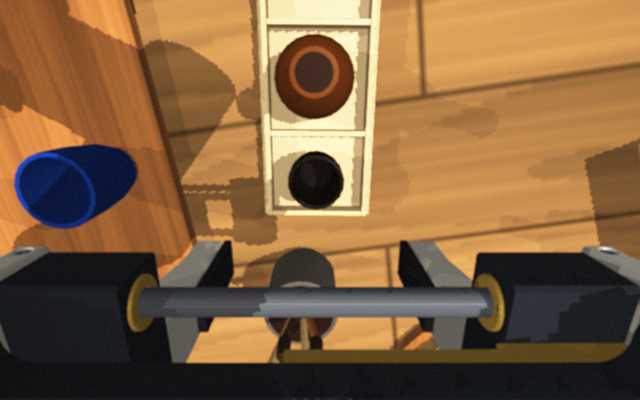

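The black cup is upright in the far compartment, at (316,180). On to the white cup.

```bash
python3 -m creep '[{"ax":-1,"ay":0,"az":0,"tx":0,"ty":-0.02,"tz":-0.005,"fingers":0.087},{"ax":-3,"ay":0,"az":0,"tx":0,"ty":-0.06,"tz":-0.015,"fingers":0.087},{"ax":-5,"ay":0,"az":0,"tx":0,"ty":-0.105,"tz":-0.027,"fingers":0.087},{"ax":-6,"ay":0,"az":0,"tx":0,"ty":-0.15,"tz":-0.039,"fingers":0.087},{"ax":-6,"ay":0,"az":0,"tx":0,"ty":-0.195,"tz":-0.051,"fingers":0.087}]' >/dev/null;  python3 go.py .4427 -.0668 .20 88
```

```text
t=16.00 tcp [0.5173 0.118  0.2067] jaw yaw 87.8 w 0.0871 F [ 1.1 -0.7 -0.1] q [  34.    8.  -19.    0.  -63. -126.]
txyz [ 0.0066 -0.1876 -0.0673] axyz [-0.24  0.05 -0.02]
```

```bash
python3 -m creep '[{"ax":0,"ay":0,"az":0,"tx":0,"ty":-0.04,"tz":-0.016,"fingers":0.087},{"ax":0,"ay":0,"az":0,"tx":0,"ty":-0.08,"tz":-0.032,"fingers":0.087},{"ax":0,"ay":0,"az":0,"tx":0,"ty":-0.12,"tz":-0.047,"fingers":0.087},{"ax":0,"ay":0,"az":0,"tx":0.005,"ty":-0.16,"tz":-0.057,"fingers":0.087},{"ax":0,"ay":0,"az":0,"tx":0.01,"ty":-0.19,"tz":-0.062,"fingers":0.087}]' >/dev/null;  python3 go.py .4427 -.0668 .20 88
```

```text
t=16.50 tcp [ 0.4475 -0.0696  0.1971] jaw yaw 87.7 w 0.0867 F [1.3 0.1 1.3] q [  16.    0.  -29.    0.  -61. -109.]
txyz [-0.0029  0.0026 -0.0049] axyz [-0.31  0.11 -0.03]
```

```bash
python3 -m creep '[{"ax":0,"ay":0,"az":0,"tx":0,"ty":0.003,"tz":-0.005,"fingers":0.087},{"ax":0,"ay":0,"az":0,"tx":0,"ty":0.003,"tz":-0.005,"fingers":0.087},{"ax":0,"ay":0,"az":0,"tx":0,"ty":0.003,"tz":-0.005,"fingers":0.087}]' >/dev/null;  python3 rim.py white .4427 -.0668 .072; python3 go.py .4427 -.0668 .0455 88
```

```text
white 944 [ 0.4411 -0.0662  0.0245] bbox mid [ 0.4415 -0.0663  0.0714] size [0.0534 0.0525 0.0068]
t=16.85 tcp [ 0.4444 -0.064   0.1967] jaw yaw 87.8 w 0.0874 F [-0.2 -0.2 -0.2] q [  17.    0.  -29.    0.  -61. -109.]
txyz [ 0.1512 -0.0029 -0.0017] axyz [-0.24  0.06 -0.01]
```

View pics/rim_white.png

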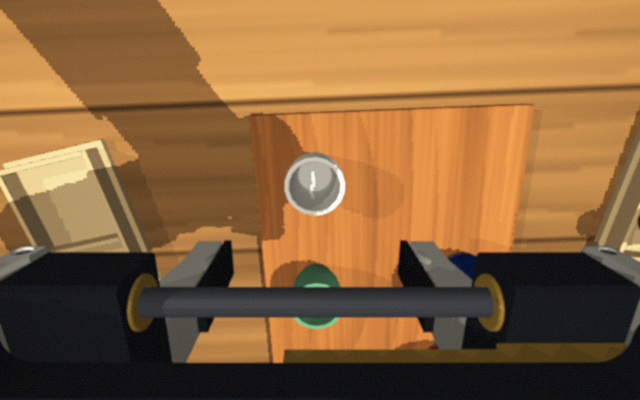

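The white cup is at pixel (315,184), world (0.4413,-0.0662). Descending.

```bash
python3 -m creep '[{"ax":0,"ay":0,"az":0,"tx":0.03,"ty":-0.0023,"tz":-0.003,"fingers":0.087},{"ax":0,"ay":0,"az":0,"tx":0.07,"ty":-0.0023,"tz":-0.003,"fingers":0.087},{"ax":0,"ay":0,"az":0,"tx":0.11,"ty":-0.0023,"tz":-0.003,"fingers":0.087},{"ax":0,"ay":0,"az":0,"tx":0.14,"ty":-0.0023,"tz":-0.003,"fingers":0.087},{"ax":0,"ay":0,"az":0,"tx":0.151,"ty":-0.0023,"tz":-0.003,"fingers":0.087}]' >/dev/null; python3 -m creep '[{"ax":0,"ay":0,"az":0,"tx":0,"ty":0,"tz":0,"fingers":0.087},{"ax":0,"ay":0,"az":0,"tx":0,"ty":0,"tz":0,"fingers":0.075},{"ax":0,"ay":0,"az":0,"tx":0,"ty":0,"tz":0,"fingers":0.06},{"ax":0,"ay":0,"az":0,"tx":0,"ty":0,"tz":0,"fingers":0.05},{"ax":0,"ay":0,"az":0,"tx":0,"ty":0,"tz":0,"fingers":0.04}]' 15;  python3 -m creep '[{"ax":0,"ay":0,"az":0,"tx":0,"ty":0,"tz":0,"fingers":0.04},{"ax":0,"ay":0,"az":0,"tx":0,"ty":0,"tz":0,"fingers":0.04},{"ax":0,"ay":0,"az":0,"tx":0,"ty":0,"tz":0,"fingers":0.04}]' 15
```

```text
time_s: 17.85
tcp_pos: [0.4412, -0.0667, 0.0459]
eef_rot: [18.3, 89.9, 16.0]
contact_force: [-0.3, 1.1, 0.3]
gripper_width: 0.0603
time_s: 18.15
tcp_pos: [0.4411, -0.0667, 0.0457]
eef_rot: [14.0, 89.9, 11.7]
contact_force: [-1.5, 1.4, 6.5]
gripper_width: 0.0544
```

```bash
python3 -m creep '[{"ax":0,"ay":0,"az":0,"tx":-0.005,"ty":0,"tz":0,"fingers":0.04},{"ax":0,"ay":0,"az":0,"tx":-0.02,"ty":0,"tz":0,"fingers":0.04},{"ax":0,"ay":0,"az":0,"tx":-0.05,"ty":0,"tz":0,"fingers":0.04},{"ax":0,"ay":0,"az":0,"tx":-0.075,"ty":0,"tz":0,"fingers":0.04},{"ax":0,"ay":0,"az":0,"tx":-0.085,"ty":0,"tz":0,"fingers":0.04}]' 20;  python3 go.py .412 .3326 .13 82.5
```

```text
time_s: 18.65
tcp_pos: [0.4416, -0.0668, 0.1325]
eef_rot: [12.5, 89.8, 10.2]
contact_force: [0.1, -0.2, -0.9]
gripper_width: 0.0544
t=18.65 tcp [ 0.4416 -0.0668  0.1325] jaw yaw 87.7 w 0.0544 F [ 0.1 -0.2 -0.9] q [  17.    4.  -35.    0.  -51. -109.]
txyz [ 0.0026  0.3979 -0.0456] axyz [ 5.21  0.18 -0.05]
```

```bash
python3 -m creep '[{"ax":1,"ay":0,"az":0,"tx":0,"ty":0.02,"tz":-0.002,"fingers":0.04},{"ax":2,"ay":0,"az":0,"tx":0,"ty":0.06,"tz":-0.007,"fingers":0.04},{"ax":3,"ay":0,"az":0,"tx":0,"ty":0.105,"tz":-0.012,"fingers":0.04},{"ax":4,"ay":0,"az":0,"tx":0,"ty":0.15,"tz":-0.017,"fingers":0.04},{"ax":5,"ay":0,"az":0,"tx":0,"ty":0.195,"tz":-0.022,"fingers":0.04}]' >/dev/null;  python3 go.py .412 .3326 .13 82.5
```

```text
t=19.15 tcp [0.4256 0.1302 0.1298] jaw yaw 82.6 w 0.0544 F [ 2.  -0.8 -1.3] q [  43.    4.  -35.   -0.  -51. -140.]
txyz [-0.0002  0.199  -0.0395] axyz [ 0.13 -0.03  0.01]
```

```bash
python3 -m creep '[{"ax":0,"ay":0,"az":0,"tx":0,"ty":0.045,"tz":-0.001,"fingers":0.04},{"ax":0,"ay":0,"az":0,"tx":0,"ty":0.09,"tz":-0.001,"fingers":0.04},{"ax":0,"ay":0,"az":0,"tx":0,"ty":0.135,"tz":-0.002,"fingers":0.04},{"ax":0,"ay":0,"az":0,"tx":0,"ty":0.175,"tz":-0.002,"fingers":0.04},{"ax":0,"ay":0,"az":0,"tx":0,"ty":0.2,"tz":-0.003,"fingers":0.04}]' >/dev/null;
python3 -m creep '[{"ax":0,"ay":0,"az":0,"tx":0,"ty":0,"tz":0,"fingers":0.04},{"ax":0,"ay":0,"az":0,"tx":0,"ty":0,"tz":0,"fingers":0.04}]' >/dev/null;  python3 go.py .412 .3326 .0357 82.5
python3 - <<'E'
from h import *
c=cap('wrist','w7.png')
E
```

```text
t=19.85 tcp [0.4483 0.3273 0.129 ] jaw yaw 82.7 w 0.0542 F [ 0.9  0.4 -1.5] q [  56.   14.  -22.   -0.  -54. -154.]
txyz [ 0.0934  0.0008 -0.0365] axyz [ 0.23 -0.08  0.11]
```

View pics/w7.png

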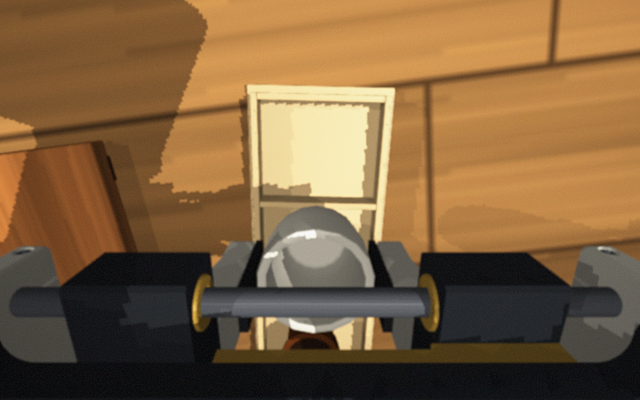

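I typed too small a tz, so the cup is 36 mm short of its target. It has touched nothing: force is about zero, and the flask lip shows behind it at (310,342). Correcting now.

```bash
python3 -m creep '[{"ax":0,"ay":0,"az":0,"tx":0,"ty":0.001,"tz":-0.01,"fingers":0.04},{"ax":0,"ay":0,"az":0,"tx":0,"ty":0.001,"tz":-0.025,"fingers":0.04},{"ax":0,"ay":0,"az":0,"tx":0,"ty":0.001,"tz":-0.036,"fingers":0.04},{"ax":0,"ay":0,"az":0,"tx":0,"ty":0.001,"tz":-0.0365,"fingers":0.04},{"ax":0,"ay":0,"az":0,"tx":0,"ty":0.001,"tz":-0.0365,"fingers":0.04}]' >/dev/null;  python3 go.py .412 .3326 .0357 82.5
python3 - <<'E'
from h import *
c=cap('wrist','w8.png')
c=cap('scene','s8.png'); x=c['pixels'][80:230,250:450]; cv2.imwrite('pics/s8c.png',cv2.resize(x,None,fx=3,fy=3))
E
```

```text
t=20.40 tcp [0.4124 0.3334 0.1307] jaw yaw 82.8 w 0.0541 F [-0.6 -0.9 -0.5] q [  60.   12.  -25.    0.  -53. -157.]
txyz [ 0.095  -0.001  -0.0003] axyz [ 0.26  0.02 -0.05]
```

View pics/w8.png

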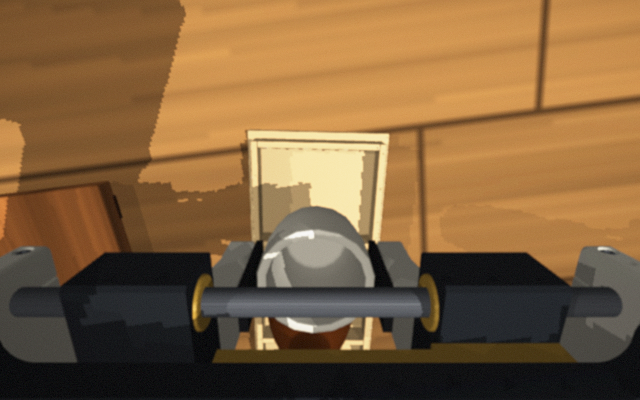

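View pics/s8c.png

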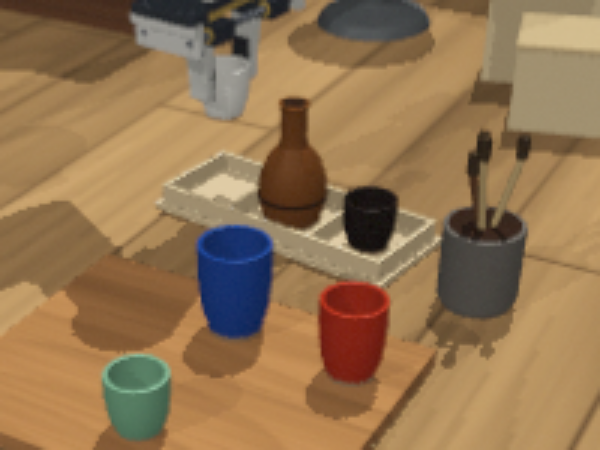

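Flask and black cup are undisturbed and the white cup is over the near compartment. Lowering.

```bash
python3 -m creep '[{"ax":0,"ay":0,"az":0,"tx":0.015,"ty":-0.001,"tz":0,"fingers":0.04},{"ax":0,"ay":0,"az":0,"tx":0.04,"ty":-0.001,"tz":0,"fingers":0.04},{"ax":0,"ay":0,"az":0,"tx":0.065,"ty":-0.001,"tz":0,"fingers":0.04},{"ax":0,"ay":0,"az":0,"tx":0.08,"ty":-0.001,"tz":0,"fingers":0.04},{"ax":0,"ay":0,"az":0,"tx":0.087,"ty":-0.001,"tz":0,"fingers":0.04}]' >/dev/null;
python3 -m creep '[{"ax":0,"ay":0,"az":0,"tx":0.001,"ty":0,"tz":0,"fingers":0.04},{"ax":0,"ay":0,"az":0,"tx":0.002,"ty":0,"tz":0,"fingers":0.04},{"ax":0,"ay":0,"az":0,"tx":0.003,"ty":0,"tz":0,"fingers":0.04},{"ax":0,"ay":0,"az":0,"tx":0.004,"ty":0,"tz":0,"fingers":0.04},{"ax":0,"ay":0,"az":0,"tx":0.004,"ty":0,"tz":0,"fingers":0.04}]'
```

```text
time_s: 21.5
tcp_pos: [0.4129, 0.3325, 0.0396]
eef_rot: [67.4, 90.0, 60.1]
contact_force: [-0.4, -0.9, -1.4]
gripper_width: 0.0542
```

```bash
python3 -m creep '[{"ax":0,"ay":0,"az":0,"tx":0.001,"ty":0,"tz":0,"fingers":0.04},{"ax":0,"ay":0,"az":0,"tx":0.002,"ty":0,"tz":0,"fingers":0.04},{"ax":0,"ay":0,"az":0,"tx":0.003,"ty":0,"tz":0,"fingers":0.04},{"ax":0,"ay":0,"az":0,"tx":0.003,"ty":0,"tz":0,"fingers":0.04}]'
python3 -m creep '[{"ax":0,"ay":0,"az":0,"tx":0.0005,"ty":0,"tz":0,"fingers":0.04},{"ax":0,"ay":0,"az":0,"tx":0.001,"ty":0,"tz":0,"fingers":0.04},{"ax":0,"ay":0,"az":0,"tx":0.0015,"ty":0,"tz":0,"fingers":0.04},{"ax":0,"ay":0,"az":0,"tx":0.0015,"ty":0,"tz":0,"fingers":0.04}]'
```

```text
time_s: 21.9
tcp_pos: [0.4127, 0.3322, 0.036]
eef_rot: [-115.4, 90.0, -122.7]
contact_force: [-0.1, 0.1, -1.0]
gripper_width: 0.0541
time_s: 22.3
tcp_pos: [0.4128, 0.3323, 0.0357]
eef_rot: [14.3, 90.0, 7.0]
contact_force: [-3.8, -2.7, 12.0]
gripper_width: 0.054
```

```bash
python3 -m creep '[{"ax":0,"ay":0,"az":0,"tx":-0.001,"ty":0,"tz":0,"fingers":0.04},{"ax":0,"ay":0,"az":0,"tx":-0.001,"ty":0,"tz":0,"fingers":0.058},{"ax":0,"ay":0,"az":0,"tx":-0.001,"ty":0,"tz":0,"fingers":0.068},{"ax":0,"ay":0,"az":0,"tx":-0.001,"ty":0,"tz":0,"fingers":0.078},{"ax":0,"ay":0,"az":0,"tx":-0.001,"ty":0,"tz":0,"fingers":0.082}]' 
python3 -m creep '[{"ax":0,"ay":0,"az":0,"tx":-0.008,"ty":0,"tz":0,"fingers":0.082},{"ax":0,"ay":0,"az":0,"tx":-0.03,"ty":0,"tz":0,"fingers":0.087},{"ax":0,"ay":0,"az":0,"tx":-0.07,"ty":0,"tz":0,"fingers":0.087},{"ax":0,"ay":0,"az":0,"tx":-0.115,"ty":0,"tz":0,"fingers":0.087},{"ax":0,"ay":0,"az":0,"tx":-0.16,"ty":0,"tz":0,"fingers":0.087}]'
python3 - <<'E'
from h import *
c=cap('wrist','w9.png')
E
python3 go.py .561 .093 .23 90
```

```text
time_s: 22.8
tcp_pos: [0.4128, 0.3322, 0.0356]
eef_rot: [-107.2, 90.0, -114.5]
contact_force: [0.3, 0.1, 0.4]
gripper_width: 0.0765
time_s: 23.3
tcp_pos: [0.4125, 0.3318, 0.1979]
eef_rot: [-84.3, 90.0, -91.6]
contact_force: [1.7, 1.4, -0.4]
gripper_width: 0.0869
t=23.35 tcp [0.4154 0.3346 0.2062] jaw yaw 82.8 w 0.0868 F [2.2 2.7 9.3] q [  60.    8.  -19.    0.  -62. -157.]
txyz [-0.0245 -0.2211  0.1749] axyz [-7.21  0.43 -0.47]
```

View pics/w9.png

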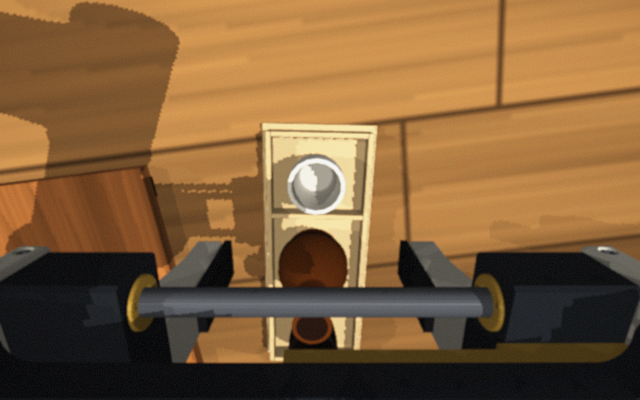

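The white cup stands in the near compartment, at (316,185). On to the blue cup.

```bash
python3 -m creep '[{"ax":-1,"ay":0,"az":0,"tx":-0.005,"ty":-0.02,"tz":0.015,"fingers":0.087},{"ax":-3,"ay":0,"az":0,"tx":-0.01,"ty":-0.05,"tz":0.04,"fingers":0.087},{"ax":-5,"ay":0,"az":0,"tx":-0.015,"ty":-0.085,"tz":0.067,"fingers":0.087},{"ax":-7,"ay":0,"az":0,"tx":-0.015,"ty":-0.12,"tz":0.095,"fingers":0.087},{"ax":-7,"ay":0,"az":0,"tx":-0.015,"ty":-0.155,"tz":0.123,"fingers":0.087}]' >/dev/null;
python3 -m creep '[{"ax":0,"ay":0,"az":0,"tx":0,"ty":-0.025,"tz":0.02,"fingers":0.087},{"ax":0,"ay":0,"az":0,"tx":0,"ty":-0.05,"tz":0.035,"fingers":0.087},{"ax":0,"ay":0,"az":0,"tx":0,"ty":-0.065,"tz":0.043,"fingers":0.087},{"ax":0,"ay":0,"az":0,"tx":0,"ty":-0.067,"tz":0.044,"fingers":0.087}]' >/dev/null; python3 go.py .561 .093 .074 90; python3 rim.py blue .561 .093 .106
```

```text
t=24.25 tcp [0.5593 0.0939 0.2109] jaw yaw 89.6 w 0.0869 F [-0.1 -0.   0. ] q [  29.   11.  -15.    0.  -64. -120.]
txyz [ 0.1369 -0.0008  0.0017] axyz [-0.43 -0.    0.02]
blue 1343 [0.5606 0.0936 0.0304] bbox mid [0.561  0.0938 0.1053] size [0.0653 0.0649 0.0066]
```

View pics/rim_blue.png

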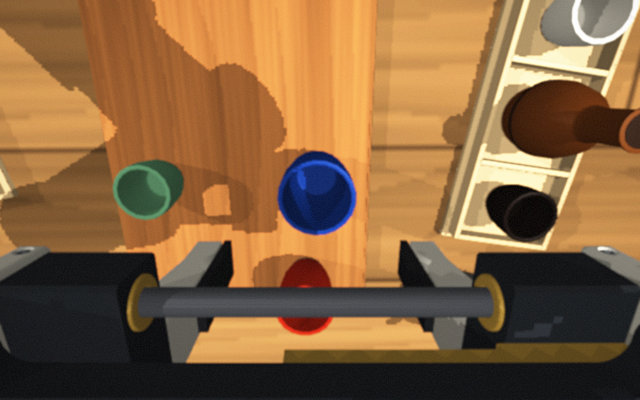

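The blue rim is at (317,195), world (0.5608,0.0937).

```bash
python3 -m creep '[{"ax":0,"ay":0,"az":0,"tx":0.025,"ty":0,"tz":0.0015,"fingers":0.087},{"ax":0,"ay":0,"az":0,"tx":0.06,"ty":0,"tz":0.0015,"fingers":0.087},{"ax":0,"ay":0,"az":0,"tx":0.095,"ty":0,"tz":0.0015,"fingers":0.087},{"ax":0,"ay":0,"az":0,"tx":0.125,"ty":0,"tz":0.0015,"fingers":0.087},{"ax":0,"ay":0,"az":0,"tx":0.137,"ty":0,"tz":0.0015,"fingers":0.087}]' >/dev/null; python3 -m creep '[{"ax":0,"ay":0,"az":0,"tx":0,"ty":0,"tz":0,"fingers":0.087},{"ax":0,"ay":0,"az":0,"tx":0,"ty":0,"tz":0,"fingers":0.077},{"ax":0,"ay":0,"az":0,"tx":0,"ty":0,"tz":0,"fingers":0.07},{"ax":0,"ay":0,"az":0,"tx":0,"ty":0,"tz":0,"fingers":0.06},{"ax":0,"ay":0,"az":0,"tx":0,"ty":0,"tz":0,"fingers":0.05}]' 20;  python3 -m creep '[{"ax":0,"ay":0,"az":0,"tx":0,"ty":0,"tz":0,"fingers":0.05},{"ax":0,"ay":0,"az":0,"tx":0,"ty":0,"tz":0,"fingers":0.05},{"ax":0,"ay":0,"az":0,"tx":0,"ty":0,"tz":0,"fingers":0.05}]' 20
```

```text
time_s: 25.3
tcp_pos: [0.561, 0.0958, 0.075]
eef_rot: [18.9, 89.9, 18.6]
contact_force: [-0.2, -0.8, 3.3]
gripper_width: 0.0648
time_s: 25.6
tcp_pos: [0.5611, 0.0958, 0.075]
eef_rot: [14.5, 89.9, 14.2]
contact_force: [0.1, -0.8, 7.4]
gripper_width: 0.0647
```

```bash
python3 -m creep '[{"ax":0,"ay":0,"az":0,"tx":-0.005,"ty":0,"tz":0,"fingers":0.05},{"ax":0,"ay":0,"az":0,"tx":-0.02,"ty":0,"tz":0,"fingers":0.05},{"ax":0,"ay":0,"az":0,"tx":-0.05,"ty":0,"tz":0,"fingers":0.05},{"ax":0,"ay":0,"az":0,"tx":-0.085,"ty":0,"tz":0,"fingers":0.05},{"ax":0,"ay":0,"az":0,"tx":-0.11,"ty":0,"tz":0,"fingers":0.05}]' 25;  python3 go.py .465 -.3305 .187 100.9
```

```text
time_s: 26.1
tcp_pos: [0.5603, 0.0957, 0.1858]
eef_rot: [26.9, 89.9, 26.6]
contact_force: [0.1, 0.0, -2.0]
gripper_width: 0.0647
t=26.10 tcp [0.5603 0.0957 0.1858] jaw yaw 89.7 w 0.0647 F [ 0.1  0.  -2. ] q [  29.   12.  -16.    0.  -61. -120.]
txyz [-0.0015 -0.4267 -0.0931] axyz [-11.2    0.05  -0.02]
```

```bash
python3 -m creep '[{"ax":-2,"ay":0,"az":0,"tx":0,"ty":-0.02,"tz":-0.004,"fingers":0.05},{"ax":-4,"ay":0,"az":0,"tx":0,"ty":-0.055,"tz":-0.012,"fingers":0.05},{"ax":-7,"ay":0,"az":0,"tx":0,"ty":-0.1,"tz":-0.022,"fingers":0.05},{"ax":-9,"ay":0,"az":0,"tx":0,"ty":-0.145,"tz":-0.032,"fingers":0.05},{"ax":-11,"ay":0,"az":0,"tx":0,"ty":-0.19,"tz":-0.042,"fingers":0.05}]' >/dev/null;  python3 go.py .465 -.3305 .187 100.9
```

```text
t=26.60 tcp [ 0.5161 -0.0954  0.1837] jaw yaw 100.8 w 0.0644 F [ 1.1 -0.4 -2.5] q [ 11.   8. -22.  -0. -60. -90.]
txyz [-0.0034 -0.2213 -0.0943] axyz [-0.09 -0.02 -0.02]
```

```bash
python3 -m creep '[{"ax":0,"ay":0,"az":0,"tx":0,"ty":-0.04,"tz":-0.017,"fingers":0.05},{"ax":0,"ay":0,"az":0,"tx":0,"ty":-0.08,"tz":-0.034,"fingers":0.05},{"ax":0,"ay":0,"az":0,"tx":0,"ty":-0.12,"tz":-0.051,"fingers":0.05},{"ax":0,"ay":0,"az":0,"tx":0,"ty":-0.16,"tz":-0.068,"fingers":0.05},{"ax":0,"ay":0,"az":0,"tx":0,"ty":-0.19,"tz":-0.081,"fingers":0.05}]' >/dev/null;
python3 -m creep '[{"ax":0,"ay":0,"az":0,"tx":0,"ty":-0.02,"tz":-0.009,"fingers":0.05},{"ax":0,"ay":0,"az":0,"tx":0,"ty":-0.028,"tz":-0.012,"fingers":0.05},{"ax":0,"ay":0,"az":0,"tx":0,"ty":-0.028,"tz":-0.012,"fingers":0.05},{"ax":0,"ay":0,"az":0,"tx":0,"ty":-0.028,"tz":-0.012,"fingers":0.05}]' >/dev/null;  python3 go.py .465 -.3305 .065 100.9
python3 - <<'E'
from meas import *
c=cap('wrist','w10.png'); np.savez('/tmp/wrist10.npz',**c); P=cloud(c)
h=cv2.cvtColor(c['pixels'],cv2.COLOR_BGR2HSV)
m=(P[...,2]>.023)&(P[...,2]<.034)&(P[...,1]>-.42)&(P[...,1]<-.22)&(P[...,0]<.62)&(P[...,0]>.38)&(h[...,1]<140)&(h[...,2]>60)
Q=P[m]; print(len(Q),np.median(Q[:,2]))
ctr=np.array([.504,-.323])
for a in (10.5,11):
    t=np.radians(a); e=np.array([[np.cos(t),np.sin(t)],[-np.sin(t),np.cos(t)]]); W=(Q[:,:2]-ctr)@e.T
    hy,_=np.histogram(W[:,1],np.arange(-.060,.061,.002)); hx,_=np.histogram(W[:,0],np.arange(-.10,.1,.002))
    print(a,'y',hy.tolist(),'\nx',hx.tolist())
E
```

```text
t=27.50 tcp [ 0.4662 -0.325   0.1835] jaw yaw 100.7 w 0.0648 F [-0.1  0.  -2.2] q [-15.  12. -17.  -0. -61. -64.]
txyz [ 0.1185 -0.0052 -0.0022] axyz [-0.21 -0.01 -0.03]
1621 0.02853913448862272
10.5 y [0, 0, 0, 0, 72, 202, 221, 74, 13, 12, 12, 12, 14, 16, 12, 12, 12, 12, 13, 17, 12, 12, 12, 12, 12, 17, 12, 12, 12, 12, 12, 18, 12, 12, 12, 12, 12, 18, 12, 13, 12, 11, 12, 17, 13, 12, 12, 12, 12, 16, 15, 29, 199, 178, 87, 0, 0, 0, 0, 0] 
x [0, 0, 0, 0, 0, 219, 215, 222, 25, 29, 25, 24, 24, 26, 26, 24, 24, 27, 28, 25, 24, 24, 24, 22, 23, 25, 25, 23, 24, 25, 21, 27, 21, 25, 24, 22, 19, 22, 21, 22, 19, 26, 25, 19, 27, 20, 11, 13, 9, 11, 8, 4, 2, 1, 0, 0, 0, 0, 0, 0, 0, 0, 0, 0, 0, 0, 0, 0, 0, 0, 0, 0, 0, 0, 0, 0, 0, 0, 0, 0, 0, 0, 0, 0, 0, 0, 0, 0, 0, 0, 0, 0, 0, 0, 0, 0, 0, 0, 0]
11 y [0, 0, 0, 0, 39, 199, 196, 130, 12, 12, 12, 12, 16, 14, 12, 12, 13, 11, 17, 13, 12, 12, 12, 13, 17, 11, 12, 12, 12, 12, 18, 12, 12, 12, 12, 12, 18, 12, 12, 13, 12, 12, 17, 12, 12, 12, 12, 14, 13, 14, 14, 12, 184, 174, 129, 0, 0, 0, 0, 0] 
x [0, 0, 0, 0, 0, 219, 216, 220, 26, 29, 26, 24, 24, 23, 27, 27, 25, 25, 26, 25, 25, 26, 24, 22, 22, 25, 23, 23, 24, 25, 24, 23, 23, 25, 24, 22, 21, 19, 22, 25, 19, 25, 22, 22, 28, 15, 16, 12, 10, 9, 8, 4, 2, 0, 0, 0, 0, 0, 0, 0, 0, 0, 0, 0, 0, 0, 0, 0, 0, 0, 0, 0, 0, 0, 0, 0, 0, 0, 0, 0, 0, 0, 0, 0, 0, 0, 0, 0, 0, 0, 0, 0, 0, 0, 0, 0, 0, 0, 0]
```

View pics/w10.png

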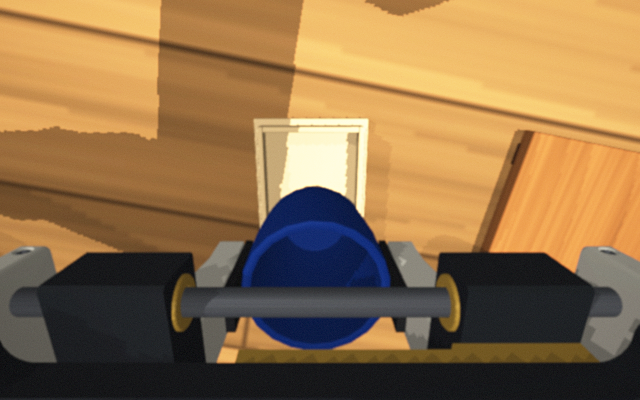

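The blue cup is above the wider compartment. The wall positions confirm the box centre at (0.504,-0.3235) with yaw 10.9°. Lowering.

```bash
python3 -m creep '[{"ax":0,"ay":0,"az":0,"tx":0.015,"ty":-0.003,"tz":-0.001,"fingers":0.05},{"ax":0,"ay":0,"az":0,"tx":0.045,"ty":-0.0055,"tz":-0.002,"fingers":0.05},{"ax":0,"ay":0,"az":0,"tx":0.08,"ty":-0.0055,"tz":-0.002,"fingers":0.05},{"ax":0,"ay":0,"az":0,"tx":0.1,"ty":-0.0055,"tz":-0.002,"fingers":0.05},{"ax":0,"ay":0,"az":0,"tx":0.11,"ty":-0.0055,"tz":-0.002,"fingers":0.05}]' >/dev/null;
python3 -m creep '[{"ax":0,"ay":0,"az":0,"tx":0.001,"ty":0,"tz":0,"fingers":0.05},{"ax":0,"ay":0,"az":0,"tx":0.002,"ty":0,"tz":0,"fingers":0.05},{"ax":0,"ay":0,"az":0,"tx":0.003,"ty":0,"tz":0,"fingers":0.05},{"ax":0,"ay":0,"az":0,"tx":0.004,"ty":0,"tz":0,"fingers":0.05},{"ax":0,"ay":0,"az":0,"tx":0.004,"ty":0,"tz":0,"fingers":0.05}]'
```

```text
time_s: 28.55
tcp_pos: [0.4656, -0.3315, 0.0703]
eef_rot: [-27.2, 89.9, -16.5]
contact_force: [0.7, 0.4, -1.5]
gripper_width: 0.0646
```

```bash
python3 -m creep '[{"ax":0,"ay":0,"az":0,"tx":0.001,"ty":0,"tz":0,"fingers":0.05},{"ax":0,"ay":0,"az":0,"tx":0.002,"ty":0,"tz":0,"fingers":0.05},{"ax":0,"ay":0,"az":0,"tx":0.003,"ty":0,"tz":0,"fingers":0.05},{"ax":0,"ay":0,"az":0,"tx":0.004,"ty":0,"tz":0,"fingers":0.05},{"ax":0,"ay":0,"az":0,"tx":0.004,"ty":0,"tz":0,"fingers":0.05}]'
python3 -m creep '[{"ax":0,"ay":0,"az":0,"tx":0.0005,"ty":0,"tz":0,"fingers":0.05},{"ax":0,"ay":0,"az":0,"tx":0.001,"ty":0,"tz":0,"fingers":0.05},{"ax":0,"ay":0,"az":0,"tx":0.001,"ty":0,"tz":0,"fingers":0.05}]'
```

```text
time_s: 29.05
tcp_pos: [0.4652, -0.3313, 0.0654]
eef_rot: [153.3, 90.0, 164.0]
contact_force: [0.1, -0.2, -1.3]
gripper_width: 0.0645
time_s: 29.35
tcp_pos: [0.4656, -0.3314, 0.065]
eef_rot: [-34.5, 90.0, -23.8]
contact_force: [-0.1, 0.1, 1.9]
gripper_width: 0.0645
```

```bash
python3 -m creep '[{"ax":0,"ay":0,"az":0,"tx":0.0003,"ty":0,"tz":0,"fingers":0.05},{"ax":0,"ay":0,"az":0,"tx":0.0003,"ty":0,"tz":0,"fingers":0.067},{"ax":0,"ay":0,"az":0,"tx":0,"ty":0,"tz":0,"fingers":0.075},{"ax":0,"ay":0,"az":0,"tx":0,"ty":0,"tz":0,"fingers":0.083},{"ax":0,"ay":0,"az":0,"tx":0,"ty":0,"tz":0,"fingers":0.087}]' 
python3 -m creep '[{"ax":0,"ay":0,"az":0,"tx":0,"ty":0,"tz":0,"fingers":0.087},{"ax":0,"ay":0,"az":0,"tx":-0.01,"ty":0,"tz":0,"fingers":0.087},{"ax":0,"ay":0,"az":0,"tx":-0.04,"ty":0,"tz":0,"fingers":0.087},{"ax":0,"ay":0,"az":0,"tx":-0.085,"ty":0,"tz":0,"fingers":0.087},{"ax":0,"ay":0,"az":0,"tx":-0.125,"ty":0,"tz":0,"fingers":0.087}]' 
python3 -m creep '[{"ax":0,"ay":0,"az":0,"tx":-0.02,"ty":0,"tz":0,"fingers":0.087},{"ax":0,"ay":0,"az":0,"tx":-0.025,"ty":0,"tz":0,"fingers":0.087}]' >/dev/null
python3 - <<'E'
from h import *
c=cap('wrist','w11.png')
E
python3 go.py .6797 .0793 .22 92
```

```text
time_s: 29.85
tcp_pos: [0.4653, -0.3313, 0.0645]
eef_rot: [139.3, 90.0, 149.9]
contact_force: [0.9, 0.6, 0.3]
gripper_width: 0.0844
time_s: 30.35
tcp_pos: [0.4652, -0.3315, 0.1921]
eef_rot: [-96.0, 90.0, -85.3]
contact_force: [1.3, -0.7, 0.4]
gripper_width: 0.087
t=30.60 tcp [ 0.4662 -0.3318  0.2177] jaw yaw 100.7 w 0.0866 F [0.3 0.2 0.5] q [-16.  11. -14.   0. -65. -63.]
txyz [-0.002   0.3642  0.2862] axyz [8.71 0.23 0.12]
```

View pics/w11.png

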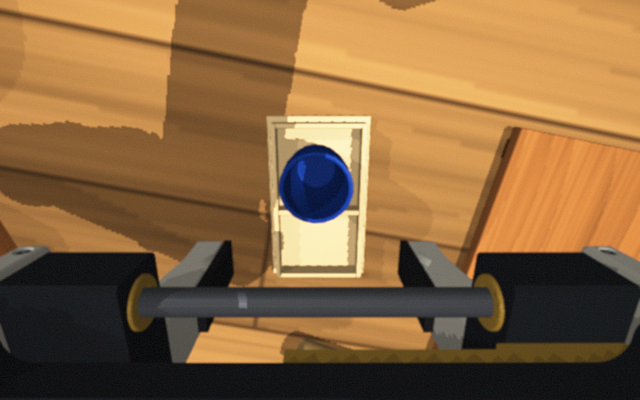

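The blue cup stands in the wider compartment, at (316,184). On to the red cup.

```bash
python3 -m creep '[{"ax":2,"ay":0,"az":0,"tx":0,"ty":0.015,"tz":0.012,"fingers":0.087},{"ax":4,"ay":0,"az":0,"tx":0,"ty":0.045,"tz":0.036,"fingers":0.087},{"ax":6,"ay":0,"az":0,"tx":0,"ty":0.08,"tz":0.063,"fingers":0.087},{"ax":8.7,"ay":0,"az":0,"tx":0,"ty":0.115,"tz":0.09,"fingers":0.087},{"ax":8.7,"ay":0,"az":0,"tx":0,"ty":0.15,"tz":0.118,"fingers":0.087}]' >/dev/null;  python3 go.py .6797 .0793 .21 92
python3 -m creep '[{"ax":0,"ay":0,"az":0,"tx":0,"ty":0.03,"tz":0.019,"fingers":0.087},{"ax":0,"ay":0,"az":0,"tx":0,"ty":0.065,"tz":0.041,"fingers":0.087},{"ax":0,"ay":0,"az":0,"tx":0,"ty":0.1,"tz":0.063,"fingers":0.087},{"ax":0,"ay":0,"az":0,"tx":0,"ty":0.135,"tz":0.085,"fingers":0.087},{"ax":0,"ay":0,"az":0,"tx":0,"ty":0.165,"tz":0.104,"fingers":0.087}]' >/dev/null;  python3 go.py .6797 .0793 .21 92
```

```text
t=31.10 tcp [ 0.5532 -0.1605  0.2137] jaw yaw 91.9 w 0.0869 F [ 1.3 -0.1  0.5] q [  3.  12. -13.  -0. -65. -91.]
txyz [0.0035 0.2355 0.1343] axyz [-0.12 -0.1  -0.01]
t=31.60 tcp [0.6517 0.0083 0.2133] jaw yaw 92.0 w 0.0873 F [ 0.3 -1.   0.2] q [  18.   19.   -3.   -0.  -68. -106.]
txyz [0.0032 0.07   0.0304] axyz [ 0.03 -0.12  0.01]
```

```bash
python3 -m creep '[{"ax":0,"ay":0,"az":0,"tx":0,"ty":0.03,"tz":0.013,"fingers":0.087},{"ax":0,"ay":0,"az":0,"tx":0.003,"ty":0.055,"tz":0.024,"fingers":0.087},{"ax":0,"ay":0,"az":0,"tx":0.003,"ty":0.067,"tz":0.029,"fingers":0.087},{"ax":0,"ay":0,"az":0,"tx":0.003,"ty":0.067,"tz":0.029,"fingers":0.087},{"ax":0,"ay":0,"az":0,"tx":0.003,"ty":0.067,"tz":0.029,"fingers":0.087}]' >/dev/null;  python3 rim.py red .6797 .0793 .092;python3 go.py .6797 .0793 .0612 92
```

```text
red 1055 [0.68   0.0811 0.0264] bbox mid [0.6803 0.0807 0.0915] size [0.0571 0.0568 0.0069]
t=32.15 tcp [0.6778 0.0737 0.2113] jaw yaw 92.0 w 0.0871 F [-0.4 -0.9  0.6] q [  23.   22.    0.   -0.  -69. -111.]
txyz [0.1501 0.0056 0.0023] axyz [-0.02 -0.06  0.02]
```

View pics/rim_red.png

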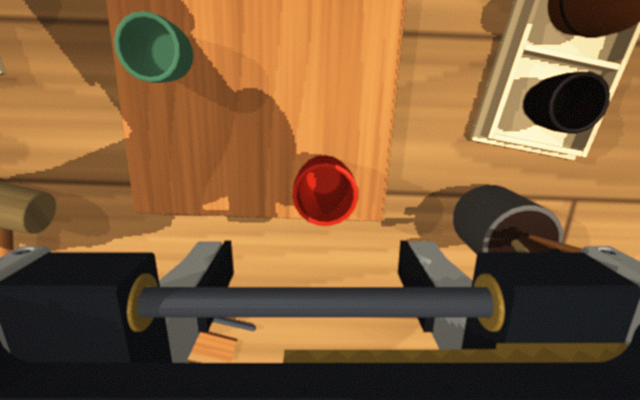

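The red rim is at (325,192), world (0.6802,0.0808). The brush pot, at (508,222), is clear of the gripper.

```bash
python3 -m creep '[{"ax":0,"ay":0,"az":0,"tx":0.03,"ty":0.007,"tz":0.0026,"fingers":0.087},{"ax":0,"ay":0,"az":0,"tx":0.07,"ty":0.007,"tz":0.0026,"fingers":0.087},{"ax":0,"ay":0,"az":0,"tx":0.11,"ty":0.007,"tz":0.0026,"fingers":0.087},{"ax":0,"ay":0,"az":0,"tx":0.138,"ty":0.007,"tz":0.0026,"fingers":0.087},{"ax":0,"ay":0,"az":0,"tx":0.15,"ty":0.007,"tz":0.0026,"fingers":0.087}]' >/dev/null; python3 -m creep '[{"ax":0,"ay":0,"az":0,"tx":0,"ty":0,"tz":0,"fingers":0.087},{"ax":0,"ay":0,"az":0,"tx":0,"ty":0,"tz":0,"fingers":0.075},{"ax":0,"ay":0,"az":0,"tx":0,"ty":0,"tz":0,"fingers":0.065},{"ax":0,"ay":0,"az":0,"tx":0,"ty":0,"tz":0,"fingers":0.055},{"ax":0,"ay":0,"az":0,"tx":0,"ty":0,"tz":0,"fingers":0.045}]' 18;  python3 -m creep '[{"ax":0,"ay":0,"az":0,"tx":0,"ty":0,"tz":0,"fingers":0.045},{"ax":0,"ay":0,"az":0,"tx":0,"ty":0,"tz":0,"fingers":0.045},{"ax":0,"ay":0,"az":0,"tx":0,"ty":0,"tz":0,"fingers":0.045}]' 18
```

```text
time_s: 33.15
tcp_pos: [0.6811, 0.0817, 0.0629]
eef_rot: [19.4, 89.9, 21.4]
contact_force: [0.3, 0.2, -0.3]
gripper_width: 0.0607
time_s: 33.45
tcp_pos: [0.6812, 0.0818, 0.0626]
eef_rot: [12.0, 89.9, 14.0]
contact_force: [-1.1, 1.4, 5.5]
gripper_width: 0.0565
```

```bash
python3 -m creep '[{"ax":0,"ay":0,"az":0,"tx":-0.005,"ty":0,"tz":0,"fingers":0.045},{"ax":0,"ay":0,"az":0,"tx":-0.02,"ty":0,"tz":0,"fingers":0.045},{"ax":0,"ay":0,"az":0,"tx":-0.05,"ty":0,"tz":0,"fingers":0.045},{"ax":0,"ay":0,"az":0,"tx":-0.085,"ty":0,"tz":0,"fingers":0.045},{"ax":0,"ay":0,"az":0,"tx":-0.11,"ty":0,"tz":0,"fingers":0.045}]' 22;  python3 go.py .5506 -.3145 .17 100.9
```

```text
time_s: 33.95
tcp_pos: [0.6811, 0.0814, 0.1749]
eef_rot: [2.4, 89.9, 4.4]
contact_force: [-0.0, 0.3, -0.5]
gripper_width: 0.0561
t=33.95 tcp [0.6811 0.0814 0.1749] jaw yaw 92.0 w 0.0561 F [-0.   0.3 -0.5] q [  23.   23.   -2.    0.  -65. -111.]
txyz [ 0.0046 -0.3911 -0.1443] axyz [-8.89  0.11  0.  ]
```

```bash
python3 -m creep '[{"ax":-1,"ay":0,"az":0,"tx":0,"ty":-0.02,"tz":-0.007,"fingers":0.045},{"ax":-3,"ay":0,"az":0,"tx":0,"ty":-0.055,"tz":-0.02,"fingers":0.045},{"ax":-5,"ay":0,"az":0,"tx":0,"ty":-0.095,"tz":-0.035,"fingers":0.045},{"ax":-7,"ay":0,"az":0,"tx":0,"ty":-0.135,"tz":-0.05,"fingers":0.045},{"ax":-8.9,"ay":0,"az":0,"tx":0,"ty":-0.175,"tz":-0.065,"fingers":0.045}]' >/dev/null;  python3 go.py .5506 -.3145 .17 100.9
```

```text
t=34.45 tcp [ 0.6209 -0.0971  0.1726] jaw yaw 101.0 w 0.0562 F [ 1.9 -0.4 -1.1] q [  9.  18. -10.   0. -62. -88.]
txyz [ 0.0026 -0.2    -0.1105] axyz [0.11 0.01 0.01]
```

```bash
python3 -m creep '[{"ax":0,"ay":0,"az":0,"tx":0,"ty":-0.04,"tz":-0.022,"fingers":0.045},{"ax":0,"ay":0,"az":0,"tx":0,"ty":-0.08,"tz":-0.044,"fingers":0.045},{"ax":0,"ay":0,"az":0,"tx":0,"ty":-0.12,"tz":-0.066,"fingers":0.045},{"ax":0,"ay":0,"az":0,"tx":0,"ty":-0.155,"tz":-0.086,"fingers":0.045},{"ax":0,"ay":0,"az":0,"tx":0,"ty":-0.18,"tz":-0.1,"fingers":0.045}]' >/dev/null;
python3 -m creep '[{"ax":0,"ay":0,"az":0,"tx":0,"ty":-0.015,"tz":-0.007,"fingers":0.045},{"ax":0,"ay":0,"az":0,"tx":0,"ty":-0.018,"tz":-0.01,"fingers":0.045},{"ax":0,"ay":0,"az":0,"tx":0,"ty":-0.018,"tz":-0.01,"fingers":0.045}]' >/dev/null;
python3 go.py .5506 -.3145 .0526 100.9
python3 - <<'E'
from h import *
c=cap('wrist','w12.png')
c=cap('side','d12.png')
E
```

```text
t=35.25 tcp [ 0.551  -0.311   0.1719] jaw yaw 100.8 w 0.0558 F [-0.7  1.1 -2. ] q [-12.  19.  -9.  -0. -62. -67.]
txyz [ 0.1193 -0.0034 -0.001 ] axyz [-0.05 -0.   -0.01]
```

View pics/w12.png

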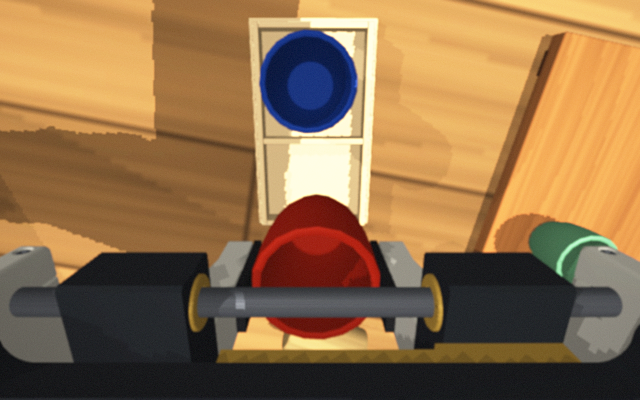

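View pics/d12.png

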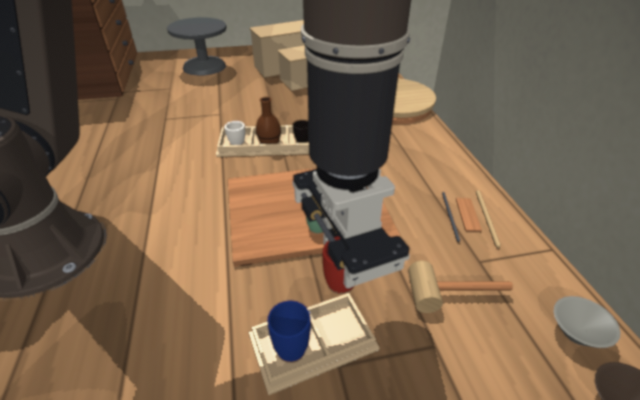

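The red cup hangs over the narrower compartment and blue stands upright at (308,80) in the wrist view. Mallet, green cup and pot are clear. Lowering.

```bash
python3 -m creep '[{"ax":0,"ay":0,"az":0,"tx":0.015,"ty":-0.002,"tz":-0.001,"fingers":0.045},{"ax":0,"ay":0,"az":0,"tx":0.045,"ty":-0.0034,"tz":-0.001,"fingers":0.045},{"ax":0,"ay":0,"az":0,"tx":0.08,"ty":-0.0034,"tz":-0.001,"fingers":0.045},{"ax":0,"ay":0,"az":0,"tx":0.1,"ty":-0.0034,"tz":-0.001,"fingers":0.045},{"ax":0,"ay":0,"az":0,"tx":0.111,"ty":-0.0034,"tz":-0.001,"fingers":0.045}]' >/dev/null;
python3 -m creep '[{"ax":0,"ay":0,"az":0,"tx":0.001,"ty":0,"tz":0,"fingers":0.045},{"ax":0,"ay":0,"az":0,"tx":0.002,"ty":0,"tz":0,"fingers":0.045},{"ax":0,"ay":0,"az":0,"tx":0.003,"ty":0,"tz":0,"fingers":0.045},{"ax":0,"ay":0,"az":0,"tx":0.004,"ty":0,"tz":0,"fingers":0.045},{"ax":0,"ay":0,"az":0,"tx":0.004,"ty":0,"tz":0,"fingers":0.045}]'
```

```text
time_s: 36.35
tcp_pos: [0.5512, -0.3145, 0.0574]
eef_rot: [-23.5, 89.9, -12.6]
contact_force: [-0.7, -0.8, -1.5]
gripper_width: 0.0562
```

```bash
python3 -m creep '[{"ax":0,"ay":0,"az":0,"tx":0.001,"ty":0,"tz":0,"fingers":0.045},{"ax":0,"ay":0,"az":0,"tx":0.002,"ty":0,"tz":0,"fingers":0.045},{"ax":0,"ay":0,"az":0,"tx":0.003,"ty":0,"tz":0,"fingers":0.045},{"ax":0,"ay":0,"az":0,"tx":0.004,"ty":0,"tz":0,"fingers":0.045},{"ax":0,"ay":0,"az":0,"tx":0.004,"ty":0,"tz":0,"fingers":0.045}]'
python3 -m creep '[{"ax":0,"ay":0,"az":0,"tx":0.0005,"ty":0,"tz":0,"fingers":0.045},{"ax":0,"ay":0,"az":0,"tx":0.001,"ty":0,"tz":0,"fingers":0.045},{"ax":0,"ay":0,"az":0,"tx":0.001,"ty":0,"tz":0,"fingers":0.045}]'
```

```text
time_s: 36.85
tcp_pos: [0.5509, -0.3144, 0.0527]
eef_rot: [-101.6, 90.0, -90.7]
contact_force: [-0.7, 0.3, -1.2]
gripper_width: 0.0557
time_s: 37.15
tcp_pos: [0.5512, -0.3144, 0.0526]
eef_rot: [-32.7, 90.0, -21.8]
contact_force: [-2.2, 3.0, 5.2]
gripper_width: 0.0558
```

```bash
python3 -m creep '[{"ax":0,"ay":0,"az":0,"tx":-0.0005,"ty":0,"tz":0,"fingers":0.045},{"ax":0,"ay":0,"az":0,"tx":-0.0005,"ty":0,"tz":0,"fingers":0.06},{"ax":0,"ay":0,"az":0,"tx":-0.0005,"ty":0,"tz":0,"fingers":0.07},{"ax":0,"ay":0,"az":0,"tx":-0.0005,"ty":0,"tz":0,"fingers":0.08},{"ax":0,"ay":0,"az":0,"tx":-0.0005,"ty":0,"tz":0,"fingers":0.087}]' 
python3 -m creep '[{"ax":0,"ay":0,"az":0,"tx":-0.0005,"ty":0,"tz":0,"fingers":0.087},{"ax":0,"ay":0,"az":0,"tx":-0.01,"ty":0,"tz":0,"fingers":0.087},{"ax":0,"ay":0,"az":0,"tx":-0.04,"ty":0,"tz":0,"fingers":0.087},{"ax":0,"ay":0,"az":0,"tx":-0.085,"ty":0,"tz":0,"fingers":0.087},{"ax":0,"ay":0,"az":0,"tx":-0.125,"ty":0,"tz":0,"fingers":0.087}]' 
python3 -m creep '[{"ax":0,"ay":0,"az":0,"tx":-0.03,"ty":0,"tz":0,"fingers":0.087},{"ax":0,"ay":0,"az":0,"tx":-0.06,"ty":0,"tz":0,"fingers":0.087},{"ax":0,"ay":0,"az":0,"tx":-0.075,"ty":0,"tz":0,"fingers":0.087},{"ax":0,"ay":0,"az":0,"tx":-0.08,"ty":0,"tz":0,"fingers":0.087},{"ax":0,"ay":0,"az":0,"tx":-0.08,"ty":0,"tz":0,"fingers":0.087}]'
python3 - <<'E'
from meas import *
for n in ['wrist','scene','side']:
    c=cap(n,n+'13.png'); P=cloud(c); M=masks(c)
    for k,(x,y,zt,rr) in dict(flask=(.504,.319,.139,.02),black=(.596,.3054,.062,.035),white=(.412,.3326,.062,.035),blue=(.465,-.331,.096,.04),red=(.551,-.3145,.082,.036),green=(.5661,-.0697,.072,.035)).items():
        ok=(abs(P[...,2]-zt)<.004)&(np.hypot(P[...,0]-x,P[...,1]-y)<rr); Q=P[ok]
        if len(Q)>15: print(n,k,len(Q),np.round(circ(Q),4),'z98 %.4f'%np.percentile(Q[:,2],95))
E
```

```text
time_s: 37.65
tcp_pos: [0.5508, -0.3145, 0.052]
eef_rot: [159.7, 90.0, 170.6]
contact_force: [-0.3, 1.5, -0.3]
gripper_width: 0.0787
time_s: 38.15
tcp_pos: [0.5508, -0.3146, 0.1796]
eef_rot: [-83.7, 90.0, -72.8]
contact_force: [1.8, -0.4, -0.3]
gripper_width: 0.0868
time_s: 38.65
tcp_pos: [0.5509, -0.3144, 0.258]
eef_rot: [-19.3, 89.9, -8.4]
contact_force: [-0.0, 0.3, -1.3]
gripper_width: 0.0874
wrist blue 1148 [ 0.4659 -0.3337  0.0304] z98 0.0977
wrist red 752 [ 0.5499 -0.3152  0.0264] z98 0.0836
wrist green 693 [ 0.5645 -0.0708  0.0243] z98 0.0732
scene flask 42 [0.5048 0.3163 0.0122] z98 0.1390
scene black 58 [0.5981 0.304  0.0243] z98 0.0625
scene white 46 [0.4149 0.331  0.0247] z98 0.0617
scene blue 227 [ 0.467  -0.3327  0.0305] z98 0.0966
scene red 207 [ 0.5519 -0.3143  0.0271] z98 0.0828
scene green 106 [ 0.5665 -0.0684  0.0247] z98 0.0723
side flask 66 [0.5013 0.3172 0.0121] z98 0.1418
side white 97 [0.4121 0.3308 0.0243] z98 0.0648
side blue 421 [ 0.4643 -0.3338  0.0305] z98 0.0974
side red 312 [ 0.5484 -0.3154  0.0266] z98 0.0831
side green 142 [ 0.5631 -0.07    0.0245] z98 0.0729
```

View pics/wrist13.png

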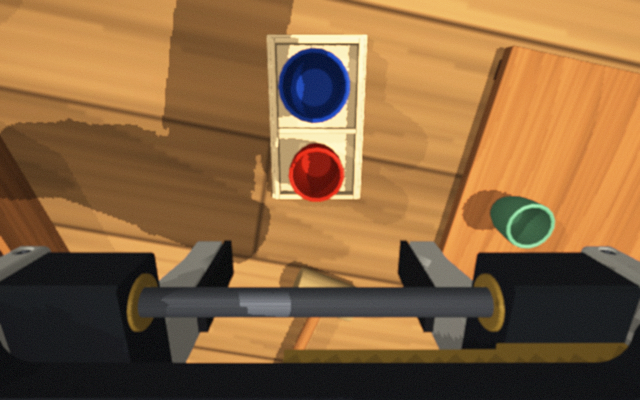

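View pics/scene13.png

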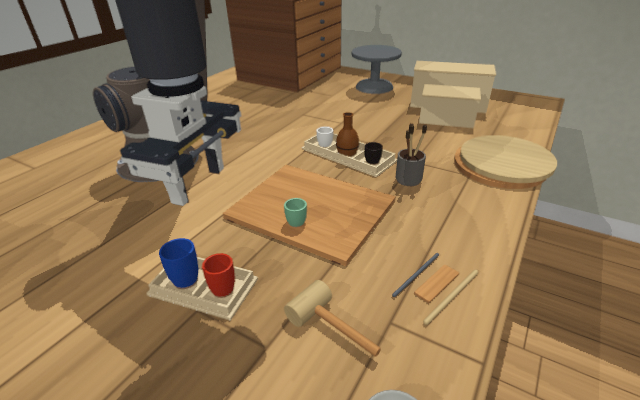

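View pics/side13.png

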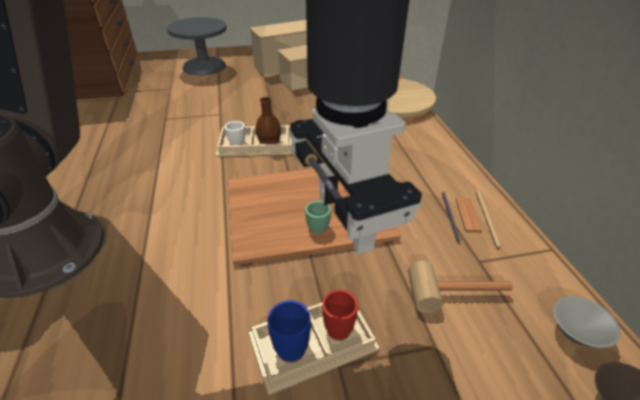

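All five rims are at floor height plus the piece's own height, and every centre lies within 3 mm of its compartment's centre. The green cup, pot and mallet are where they were, and the gripper is clear. Handing in.

```bash
python3 -c "
from plant import r, order
print(order.close_job()); print(r.get_state()['time_s'])"
```

```text
the job is handed in; nothing more can be done
None
the job is handed in; nothing more can be done
```

I set out both gift sets and handed the job in at about 39 s on the robot's clock. The flask is in the middle of the three-compartment base, with the black cup at the far end and the white cup at the near end. The blue teacup is in the wider compartment of the pair base and the red one in the narrower. I placed them in that order, lowering each slowly until it touched the floor; contact showed as 2–12 N at the expected height.

**Last checks:**
- **Camera fits:** each piece's top edge was at floor height plus its own height, to within about 3 mm. Each centre was within about 3 mm of its compartment's centre. The black cup was hidden in the final side view, so only the scene view measured it at the end.
- **Other items:** the green cup measured the same as at the start, within 2–3 mm. The brush pot and mallet looked unmoved in the pictures. The gripper was open and well clear.

**Two slips on the way, neither with any visible effect:**
- The first grip on the flask was slightly low, on its shoulder, so I opened and took it again 5 mm higher before lifting.
- I mistyped one shift while carrying the white cup, which left it 36 mm off target near the flask. It touched nothing, and I corrected it before lowering.

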